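# Snap the cover onto the medal display case

## Robot

A 6-joint arm with a two-finger parallel gripper is mounted at the origin on the work surface. World frame = base frame: x ahead of the robot, y to its left, z up, the work surface at z = 0. Lengths are in m, angles in rad, forces in N, time in s.
With the tool pointing down it reaches from about 0.25 to 0.775 m from the base axis. Payload 4 kg.
Tool frame: the origin (TCP) lies midway between the tips of the shut fingers; the grasp point (between the pads) lies 19 mm behind it; z points along the fingers, x is the direction in which the jaws open and shut, and the axes are right-handed (so a half turn about z gives the same grasp; the last joint's range is limited). The gripper opens to 94 mm and grips with 3 to 60 N. Pads are 16 mm wide; open, the fingers measure 119 mm over their backs; the gripper's body (75 mm by 177 mm) begins 78 mm behind the grasp point.
Start: joints at [-0.103, 0.087, 1.371, -0, 1.684, -0.103], TCP at [0.55, -0, 0.175] pointing down, gripper open.
Joint ranges: [-3.1, 3.1], [-0.76, 2.03], [0.27, 2.55], [-1.08, 4.22], [0.17, 2.65], [-2.57, 2.57]. Speed limits (rad/s): [2.79, 2.79, 3.14, 3.14, 3.14, 3.14].

## Interface

Orientations are given as [roll, pitch, yaw] about the fixed x, y, z axes, in that order (R = Rz(yaw) Ry(pitch) Rx(roll)).
In Python, from bench import robot gives the robot as it stands.
- The arm moves only by the shell command python3 -m handwheel 'ROWS'. ROWS is a JSON object of lists of equal length, an entry for each row: "delta_pos": the shift along the tool's x, y, z in mm, a list of three; "rotation": the turn, a rotation vector about the tool's x, y, z in rad, a list of three; "claw": the closure, from -1 (fully open) to 1 (shut). In form: {"delta_pos": [[tx, ty, tz], ...], "rotation": [[wx, wy, wz], ...], "claw": [claw, ...]}. A call has exactly 8 rows; each row shifts and turns the commanded pose from where the row before left it, along the tool's axes as they then stand; what a row does not reach is not made up. A row lasts 1/8 s, in which the tool goes at most 62.5 mm and 10.7 degrees, less where a joint would pass 70% of its speed; a pose out of reach is approached as far as the arm can. A call with a gripper value outside its range is refused whole. The fingers move at their own pace and stop on an object; the grip force is fixed at half the most. Time passes only in rows, so rows that do not move let the fingers close, or fill a call up. It gives the time, the measured TCP pose, the force and the opening at its end, in the units of the state.
- robot.get_obs(): the state, without advancing time (a new reading comes with each control period).
- robot.snapshot(name): name is "scene" or "side" or "wrist"; returns a dict with "color" (480x640x3 uint8, red, green, blue), "intrinsics" (3x3 intrinsics, pixels), "eye" and "rotation" of the camera in the world. Camera axes: x right, y down, z forward; pixel columns grow to the right and rows downward; lengths in m; the calibration is good to about 2 mm. A picture is of the moment at which its call begins. There is no depth.
- robot.close_job(): hands the job in, once; it reports no verdict.
The state is a dict: "time": time; "joint_positions": joint angles; "qvel": joint speeds; "joint_torque": joint torques, N m; "tool_pos": TCP position; "ee_rot": TCP orientation; "wrist_force": force on the tool from outside, world axes, zero at the start; "wrist_torque": the same for the moment, N m; "width": finger opening in m.
Only numpy, scipy, OpenCV 4.12 (cv2) and the standard library are available. Lean on these libraries where they do the work, as an engineer would, in place of code of your own. Each camera call takes 0.05 s, during which the arm holds its last target.

## Task

Close the medal display case on this market stall: put the loose cover, hood up, over the four snap posts of the plinth so that every post comes up through its hole, then press the cover's rim down beside the posts, keeping it as even as you can, until all four posts have clicked through and the cover sits flat and firmly home; then let go of it. Press firmly but with care, as the cover cracks when pushed with more than about 35 N, and leave the other goods on the stall where they are.

Things in the scene. Friction and masses are not known exactly. Their poses are not given: they have to be found in the camera images.
- case: The open display case: dark wooden plinth 190 (x) x 130 (y) x 18 mm held on a soft foam pad 225 x 165 x 20 mm; pressed on, it sinks and leans by several mm and comes up again. Origin: centre of the plinth's underside, 20 mm above the table; z up. On its middle a cushion 58 x 30 mm with a medal, up to z = 36 mm. Nylon snap posts at x = +-66, y = +-36 mm, seats at z = 24 mm, tips at z = 42.5 mm
- post0 (a point): Seat of the post at x = +66, y = +36 mm of the case: centre of the flat top of its round shoulder, 20 mm across, 44 mm above the table. Above it an arrow-shaped head: a blunt cone, 3 mm across at its end 18.5 mm above the seat and 9 mm across at 14 mm; below the cone two springy sloping wings that widen downwards to lips 16 mm across, 5 mm above the seat. The 12 mm hole has to be forced over them
- post1 (a point): Seat of the post at x = -66, y = +36 mm of the case, built like post0. A cover let down on the four tips centres itself and stops loosely on the wings with its underside 9 to 10 mm above the seats. Pushed on from there the wings bend in, the force growing to roughly 7 to 10 N per post (friction varies); with the underside 1 to 5 mm above the seat they spring out over the plate, the click
- post2 (a point): Seat of the post at x = -66, y = -36 mm of the case, built like post0. At the click the resistance drops and the cover goes down to the seat, its stop; from there on the push goes into the case. A clicked post holds the cover against more than 40 N of pull. Pressed between the two posts of one end (some 14 to 20 N) the cover tips by up to 12 degrees, and they click together or one soon after the other
- post3 (a point): Seat of the post at x = +66, y = -36 mm of the case: centre of the shoulder's top; built like post0
- cover_mid (a point): The loose cover, 0.11 to 0.23 kg: aluminium plate 160 (x) x 100 (y) x 4 mm with a 12 mm hole near each corner; on its middle a black hood with a window, 80 (x) x 50 (y) mm, 34 mm higher than the plate's top. This point: on the centre axis, 19 mm above the plate's underside, 19 mm below the hood's top; axes the cover's, z up. Starts flat on the table, hood up. Fits either way round (half a turn)
- cover_hole0 (a point): Centre of the corner hole at the plate's underside: x = +66, y = +36, z = -19 mm from cover_mid. Home: at its post's seat. The hood can be gripped across its 50 mm width. On both end parts of the plate (|x| 40 to 80 mm) closed fingertips have room to press between the two holes
- cover_hole1 (a point): The same for the hole at x = -66, y = +36, z = -19 mm from cover_mid
- cover_hole2 (a point): The same for the hole at x = -66, y = -36, z = -19 mm from cover_mid
- cover_hole3 (a point): The same for the hole at x = +66, y = -36, z = -19 mm from cover_mid
- spoon: Bystander: a steel spoon lying flat between the case and the cover, about 175 mm long along its x, 8 mm high; origin under its middle
- fork: Bystander: a steel fork lying flat near the robot, about 195 mm long along its x, 4 mm high; origin under its middle
- medallion: Bystander: a round brass medallion 48 mm across and 7 mm high, lying between the case and the cover; origin at the centre of its underside
- beaker: Bystander: a small brass beaker 44 mm across the rim and 46 mm high, standing between the case and the cover; origin at the centre of its foot
- goblet: Bystander: a steel goblet 52 mm across and 78 mm high, standing near the robot; origin at the centre of its foot

How it is judged:
On the way, in this order (a step that is already met when the one before it is completed fails the run):
1. the cover is on the case with all four post tips in its holes (horizontal distance between cover_mid and case below 0.005 m and angle between the x axis of cover_mid and the x axis of case, either way round below 0.06 rad and z of each of cover_hole0, cover_hole1, cover_hole2, cover_hole3 in the frame of case below 0.0405 m), for 0.1 s.
2. all four posts have clicked through: every hole is down at its seat (horizontal distance between cover_mid and case below 0.005 m and angle between the x axis of cover_mid and the x axis of case, either way round below 0.06 rad and z of each of cover_hole0, cover_hole1, cover_hole2, cover_hole3 in the frame of case below 0.026 m), for 0.2 s.
At the end, for the whole second after the job is handed in: The cover is home on the case: its centre within 5 mm of the case's centre seen from above, turned with it within 0.06 rad (either way round), and the underside at each of the four holes less than 26 mm above the case's origin (2 mm above the seat) (all of step 2); the robot touches nothing.
It fails at once if the cover's rim (more than 45 mm from its middle) is pushed by the fingers with more than 35 N, or the cover bears on the case with more than 60 N in all: it cracks ((contact force between the fingers and cover above 35 N and horizontal distance between the grasp point and cover_mid above 0.045 m) or contact force between cover and case above 60 N).
It fails at once if the cover is tipped by more than 0.35 rad (20 degrees) (angle between cover_mid's own z axis and vertical above 0.35 rad).
It fails at once if the spoon, fork, medallion, beaker or goblet is pushed more than 30 mm or tipped over (distance of any of spoon, fork, medallion, beaker, goblet from where it was at the start of the episode above 0.03 m or angle between any of goblet, beaker's own z axis and vertical above 0.5 rad).
It also fails if it takes over 54 s, if anything falls off the work surface, if the arm or the gripper's body presses on something with over 40 N, if the wrist force passes 120 N, or if a joint passes its speed limit or range.

## Working session

There is one attempt and no reset: what is moved stays moved. The work goes in short steps, Python scripts to look and compute and a shell command to move; the robot and the scene stay as the last step left them, time stands still between calls to the robot, and variables do not carry over. Pictures are saved under pics/ and viewed, and the job is handed in when it is done.

```bash
mkdir -p pics
python3 - <<'E'
from bench import robot
import cv2,numpy as np
for n in ["scene","side","wrist"]:
    s=robot.snapshot(n); cv2.imwrite(f"pics/{n}0.png",s["color"][:,:,::-1])
    np.savez(f"pics/{n}0.npz",**{k:np.array(s[k]) for k in ("color","intrinsics","eye","rotation")})
    print(n,np.round(s["intrinsics"],1).tolist(),np.round(s["eye"],3),np.round(s["rotation"],3).tolist())
o=robot.get_obs();print(o)
E
```

```text
scene [[454.6, 0.0, 321.8], [0.0, 454.6, 242.7], [0.0, 0.0, 1.0]] [0.845 0.336 0.7  ] [-2.495, -0.009, 2.349]
side [[619.0, 0.0, 321.8], [0.0, 619.0, 250.2], [0.0, 0.0, 1.0]] [0.125 0.756 0.877] [-2.345, 0.008, -2.673]
wrist [[426.1, 0.0, 316.3], [0.0, 426.1, 236.8], [0.0, 0.0, 1.0]] [0.55  0.079 0.384] [2.866, 0.003, -0.001]
{'time': 0.15, 'joint_positions': array([-1.03089314e-01,  8.78242375e-02,  1.37186288e+00, -3.98792761e-05,
        1.68356714e+00, -1.03084117e-01]), 'qvel': array([ 6.10993804e-04, -2.07387782e-03, -4.93983837e-03, -4.92600466e-05,
       -2.02578956e-03,  2.40854200e-03]), 'joint_torque': array([ 1.24418581e-03, -3.40636396e+01, -3.02795255e+01,  7.18983379e-02,
        3.04441026e-02, -1.11468453e-04]), 'tool_pos': array([5.49554460e-01, 3.21842833e-05, 1.74474187e-01]), 'ee_rot': array([-3.14146109e+00,  1.65686122e-03, -9.54325539e-06]), 'wrist_force': array([-0.22945119, -0.28317411,  0.5960357 ]), 'wrist_torque': array([-0.0520017 , -0.09015338, -0.03835167]), 'width': 0.09380451110596129}
```

View pics/scene0.png

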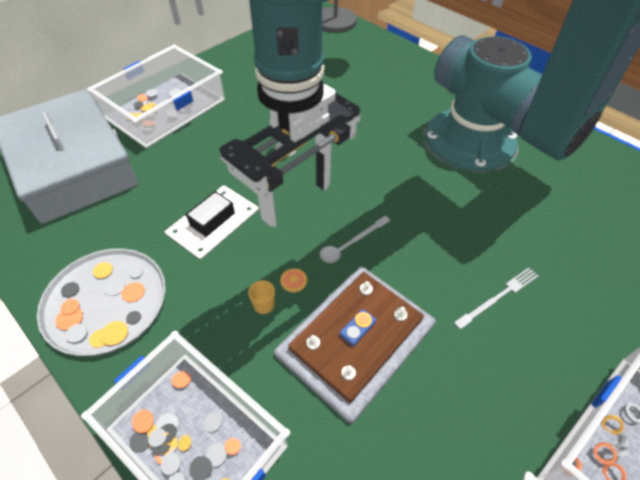

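View pics/side0.png

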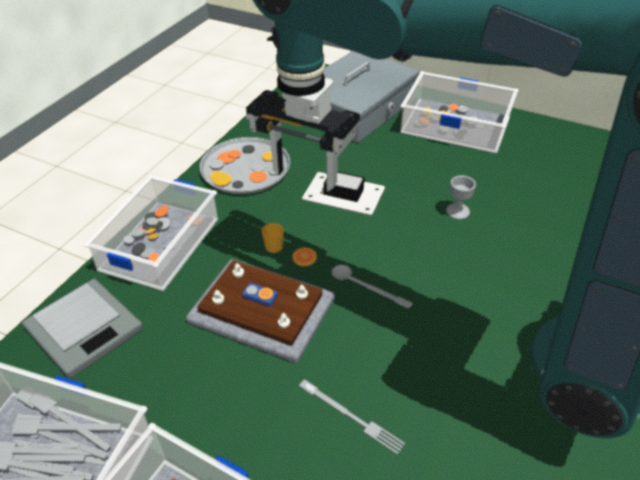

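View pics/wrist0.png

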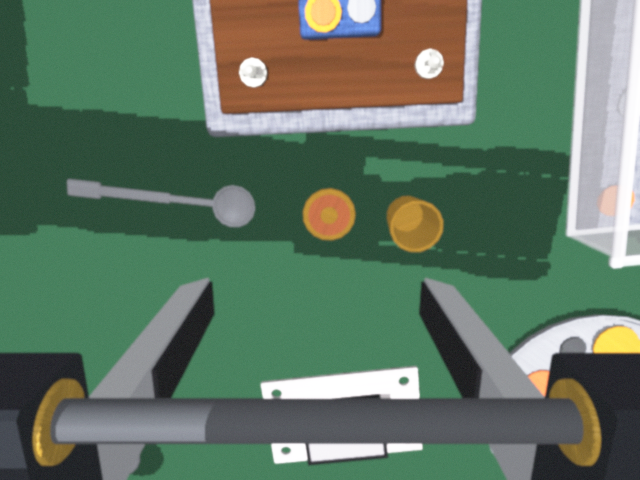

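```bash
cat > h.py <<'E'
import numpy as np,cv2
from scipy.spatial.transform import Rotation as Ro
from scipy.optimize import least_squares
def load(f):
    d=np.load(f); return dict(K=d["intrinsics"],eye=d["eye"],R=(Ro.from_euler("xyz",d["rotation"]).as_matrix() if d["rotation"].shape==(3,) else d["rotation"]))
def snap(robot,n,tag):
    s=robot.snapshot(n); cv2.imwrite(f"pics/{n}{tag}.png",s["color"][:,:,::-1])
    np.savez(f"pics/{n}{tag}.npz",**{k:np.array(s[k]) for k in ("color","intrinsics","eye","rotation")})
def crop(f,x0,y0,w,h,k,out):
    im=cv2.imread(f)[y0:y0+h,x0:x0+w]; cv2.imwrite(out,cv2.resize(im,None,fx=k,fy=k,interpolation=cv2.INTER_CUBIC))
def proj(c,P):
    q=(np.atleast_2d(P)-c["eye"])@c["R"]; u=q@c["K"].T; return u[:,:2]/u[:,2:]
def ray(c,uv,z):
    d=c["R"]@np.linalg.inv(c["K"])@np.array([uv[0],uv[1],1.]); return c["eye"]+d*(z-c["eye"][2])/d[2]
def fit(obs,x0,free_z=False):
    """obs: list of (cam, local pts Nx3, uv Nx2); pose x,y,yaw[,z]"""
    def f(p):
        M=Ro.from_euler("z",p[2]).as_matrix(); r=[]
        for c,L,uv in obs: r.append((proj(c,np.array(L)@M.T+[p[0],p[1],p[3] if free_z else 0])-uv).ravel())
        return np.concatenate(r)
    s=least_squares(f,x0); return s.x,s.fun.reshape(-1,2)
E
python3 - <<'E'
from h import *
crop("pics/scene0.png",150,170,120,90,6,"pics/c1.png")
crop("pics/scene0.png",270,260,170,160,4,"pics/c2.png")
crop("pics/side0.png",295,160,100,60,8,"pics/c3.png")
crop("pics/side0.png",180,250,160,110,5,"pics/c4.png")
crop("pics/wrist0.png",250,350,190,130,4,"pics/c5.png")
E
```

```text
(no output)
```

View pics/c1.png

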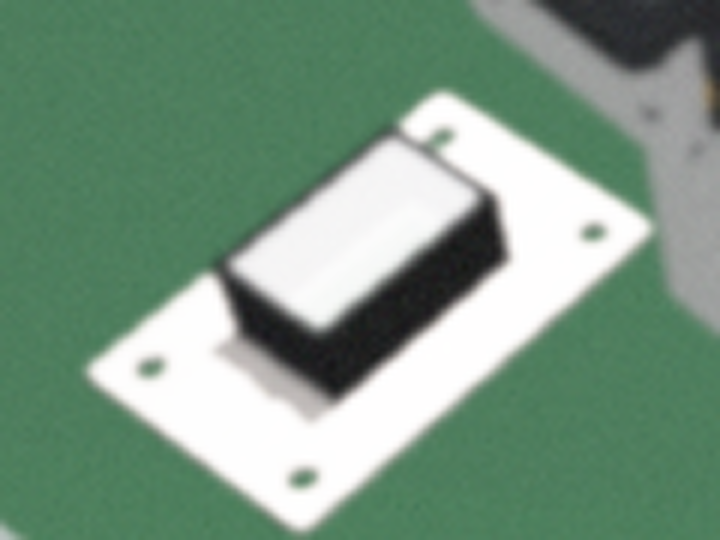

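View pics/c2.png

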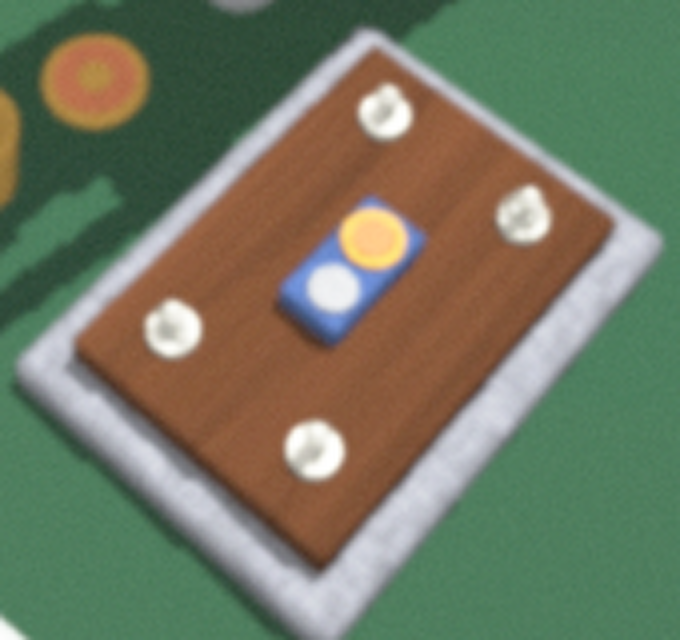

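View pics/c3.png

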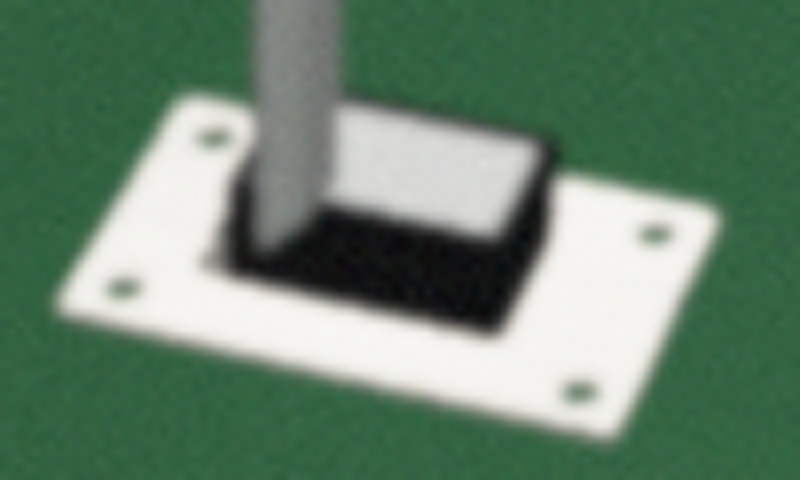

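View pics/c4.png

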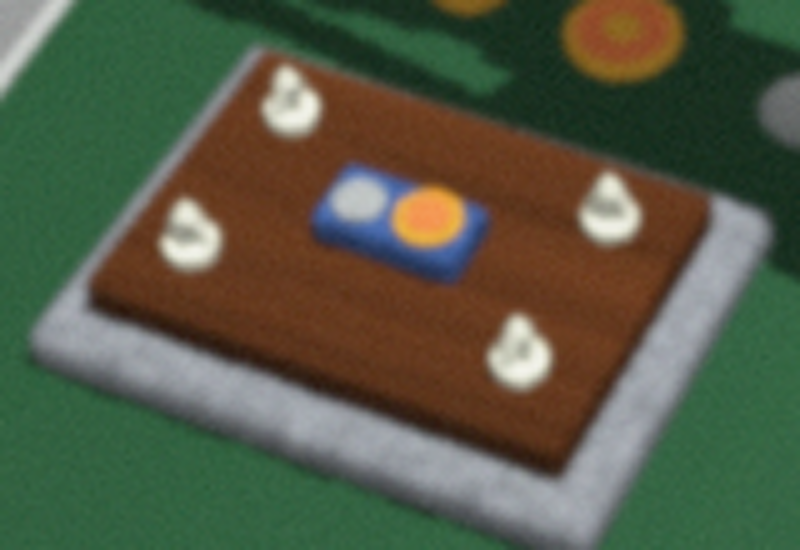

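View pics/c5.png

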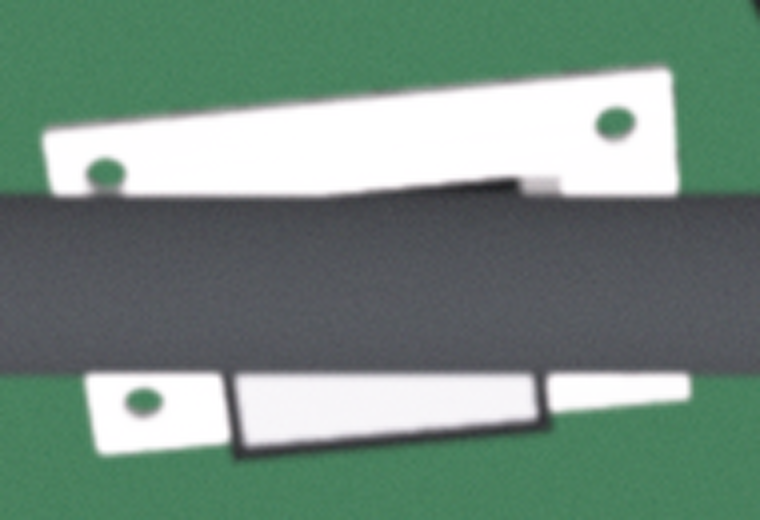

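```bash
cat > m0.py <<'E'
from h import *
S,D,W=[load(f"pics/{n}0.npz") for n in("scene","side","wrist")]
u=lambda P,x,y,k:(np.array(P,float)+.5)/k-.5+[x,y]
H=np.array([[66,36],[-66,36],[-66,-36],[66,-36]])/1e3
L=lambda i,z:np.c_[H[i],np.full(len(i),z)]
a=[0,3,2,1]
cov=[(S,L(a,.002),u([(302,478),(150,367),(441,137),(593,231)],150,170,6)),
 (D,L([0,1,3,2],.002),u([(122,288),(578,391),(213,138),(655,234)],295,160,8)),
 (W,L([1,0,2],.003),u([(106,174),(615,123),(144,402)],250,350,4))]
C2=u([(315,452),(173,330),(385,115),(523,217)],270,260,4)
C4=u([(189,243),(291,108),(609,214),(519,357)],180,250,5)
T4=u([(185,205),(287,72),(609,177),(518,320)],180,250,5)
cas=[(S,L(a,.044),C2),(D,L(a,.044),C4),(D,L(a,.0605),T4),(W,L([2,3],.044),np.array([(252.5,74),(429.5,65)]))]
for nm,o,x0 in(("cover",cov,[.55,-.1,0]),("case",cas,[.55,.2,0])):
    p,r=fit(o,x0);print(nm,np.round(p,4),"res",np.round(r,1).tolist())
    for q in o: print("  single",np.round(fit([q],x0)[0],4))
E
python3 m0.py
python3 - <<'E'
from h import *
S,D,W=[load(f"pics/{n}0.npz") for n in("scene","side","wrist")]
for n,c,uv,z in(("spoon bowl",W,(233,206),.005),("spoon end",W,(70,187),.004),("medallion",W,(328,214),.007),("beaker top",W,(417,225),.046),("goblet",D,(458,211),0),("gob top",D,(462,183),.078),("fork",D,(305,385),0),("fork2",D,(398,445),0)): print(n,np.round(ray(c,uv,z),3))
E
```

```text
cover [ 0.5764 -0.2252  0.116 ] res [[0.6, -0.6], [0.5, -0.5], [0.5, -0.8], [0.2, -0.4], [-0.3, 0.3], [-0.5, 0.4], [-0.5, 0.3], [-0.6, 0.4], [0.2, 0.3], [0.4, 0.3], [0.2, 0.3]]
  single [ 0.5779 -0.2247  0.1149]
  single [ 0.576  -0.2268  0.1169]
  single [ 0.5761 -0.2249  0.1169]
case [0.5652 0.1494 0.0462] res [[-0.1, -2.5], [-0.1, -2.0], [-0.1, -2.0], [0.1, -2.0], [-0.3, -1.3], [-0.6, -0.9], [-0.4, -0.8], [-0.4, -0.9], [-0.7, 0.1], [-0.8, 0.1], [-0.7, 0.5], [-0.7, 0.4], [0.2, -1.1], [0.4, -1.1]]
  single [0.568  0.1519 0.0465]
  single [0.5634 0.151  0.0477]
  single [0.5645 0.1483 0.0481]
  single [0.565  0.1486 0.0463]
spoon bowl [0.473 0.001 0.005]
spoon end [0.327 0.018 0.004]
medallion [ 0.559 -0.006  0.007]
beaker top [ 0.631 -0.006  0.046]
goblet [ 0.327 -0.281  0.   ]
gob top [ 0.329 -0.277  0.078]
fork [0.417 0.256 0.   ]
fork2 [ 0.239  0.287 -0.   ]
```

```bash
python3 -m handwheel '{"delta_pos":[[7,56,0],[7,56,0],[7,56,0],[6,57,0],[0,0,0],[0,0,0],[0,0,0],[0,0,0]],"rotation":[[0,0,0],[0,0,0],[0,0,0],[0,0,0],[0,0,0.182],[0,0,0.182],[0,0,0.182],[0,0,0.182]],"claw":[-1,-1,-1,-1,-1,-1,-1,-1]}'
python3 -m handwheel '{"delta_pos":[[0,0,0],[0,0,0],[0,0,10],[0,0,20],[0,0,20],[0,0,20],[0,0,10],[0,0,0]],"rotation":[[0,0,0.182],[0,0,0.182],[0,0,0.182],[0,0,0.182],[0,0,0],[0,0,0],[0,0,0],[0,0,0]],"claw":[-1,-1,-1,-1,-1,-1,-1,-1]}'
python3 - <<'E'
from bench import robot
from h import *
snap(robot,"wrist",1);snap(robot,"side",1)
o=robot.get_obs();print(o["time"],o["tool_pos"],o["ee_rot"])
E
```

```text
time: 1.15
tool_pos: [0.5768, -0.225, 0.1747]
ee_rot: [3.141, 0.001, -0.734]
wrist_force: [0.2, 0.1, 0.5]
width: 0.0941
time: 2.15
tool_pos: [0.5764, -0.2247, 0.0943]
ee_rot: [3.14, 0.001, -1.456]
wrist_force: [0.1, 0.1, -0.6]
width: 0.0938
2.25 [ 0.5774497  -0.22520503  0.09617291] [-3.14052195e+00 -6.63058837e-04 -1.45600511e+00]
```

View pics/wrist1.png

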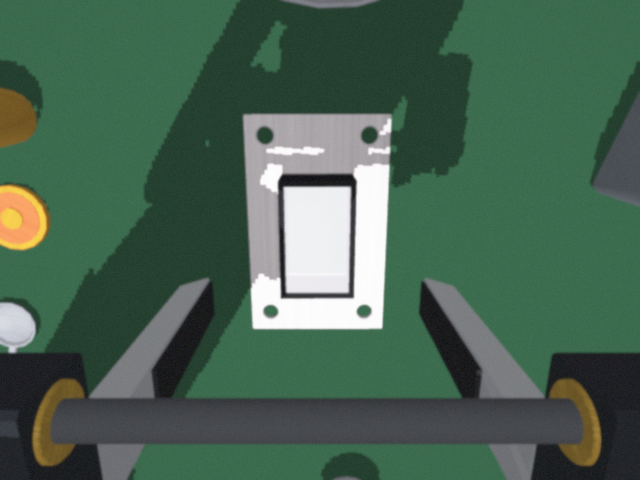

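View pics/side1.png

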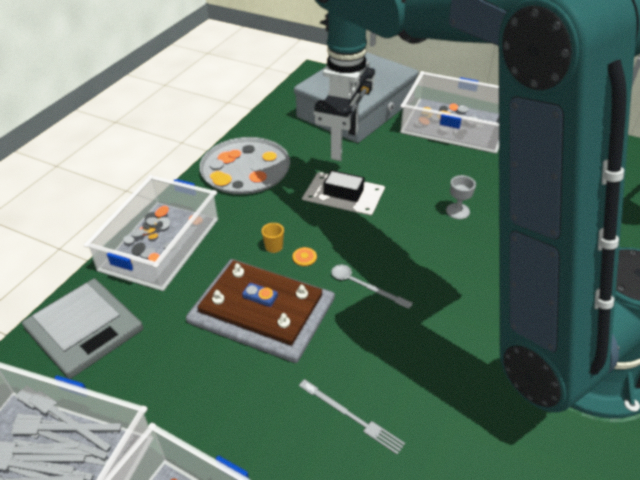

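Run:
```python
from h import *
exec(open("m0.py").read().split("for nm")[0])
w=load("pics/wrist1.npz")
o=(w,L([0,3,2,1],.003),np.array([(264.5,135),(370,135),(364,311),(271,311)]))
p,r=fit([o],[.57,-.22,.1]);print(p,r)
T=np.array([.5774,-.2252]);t=np.array([.5764,-.225])
d=p[:2]-T; psi=-1.456
x=np.array([np.cos(psi),np.sin(psi)]);y=np.array([np.sin(psi),-np.cos(psi)])
print("tool dx dy mm",1e3*d@x,1e3*d@y,"rotz",psi-(p[2]-np.pi/2))
```

```text
[ 0.57652039 -0.22548641  0.11558466] [[ 0.35141023  0.26102182]
 [-0.28885222  0.08850566]
 [ 0.09441658 -0.25953462]
 [-0.16410556 -0.2004788 ]]
tool dx dy mm 0.18377463283839138 0.9066323204302025 rotz -0.0007883334120695196
```

```bash
python3 -m handwheel '{"delta_pos":[[0,0,25],[0,0,30],[0,0,20],[0,0,10],[0,0,0],[0,0,0],[0,0,0],[0,0,0]],"rotation":[[0,0,0],[0,0,0],[0,0,0],[0,0,0],[0,0,0],[0,0,0],[0,0,0],[0,0,0]],"claw":[-1,-1,-1,-1,-1,1,1,1]}'
python3 -m handwheel '{"delta_pos":[[0,0,0],[0,0,0],[0,0,0],[0,0,0],[0,0,-25],[0,0,-35],[0,0,-35],[0,0,-25]],"rotation":[[0,0,0],[0,0,0],[0,0,0],[0,0,0],[0,0,0],[0,0,0],[0,0,0],[0,0,0]],"claw":[1,1,1,1,1,1,1,1]}'
```

```text
time: 3.25
tool_pos: [0.5775, -0.2252, 0.0112]
ee_rot: [-3.14, -0.001, -1.456]
wrist_force: [0.5, 0.6, -0.5]
width: 0.0674
time: 4.25
tool_pos: [0.5775, -0.2252, 0.1325]
ee_rot: [-3.14, -0.001, -1.456]
wrist_force: [-0.3, 0.3, -1.0]
width: 0.0008
```

Run:
```python
from bench import robot
from h import *
snap(robot,"wrist",2);snap(robot,"side",2)
o=robot.get_obs();print(o["time"],o["tool_pos"],o["ee_rot"],o["width"])
```

```text
4.35 [ 0.57907461 -0.22600842  0.13465602] [-3.13500905 -0.00426088 -1.45598716] 0.0004753356512342576
```

View pics/wrist2.png

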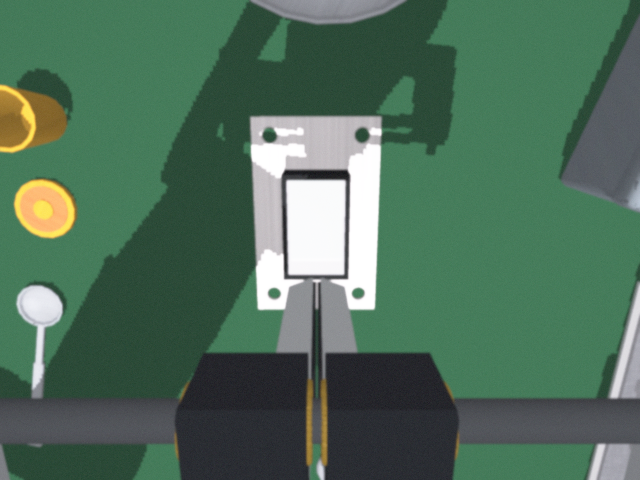

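View pics/side2.png

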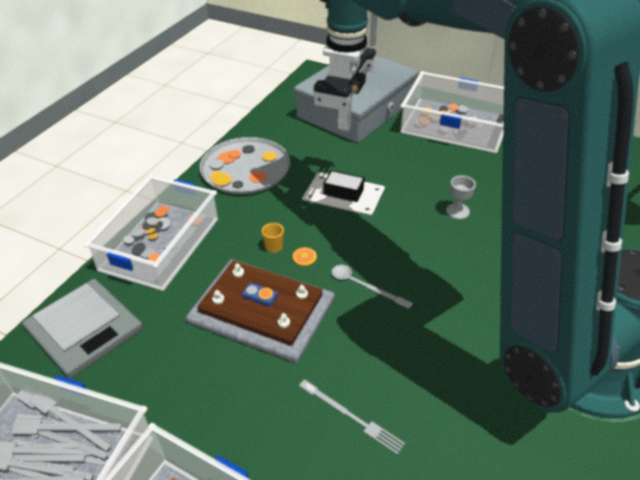

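Run:
```python
from h import *
exec(open("m0.py").read().split("for nm")[0])
w=load("pics/wrist2.npz");w1=load("pics/wrist1.npz")
o=(w,L([0,3,2,1],.003),np.array([(269.5,134.5),(362,134.5),(358,293.5),(274,293)]))
print(fit([o],[.57,-.22,.1]))
print(w["eye"],w1["eye"],np.load("pics/wrist2.npz")["rotation"])
M=Ro.from_euler("z",.1158).as_matrix()
for c,n in((w,2),(w1,1)):
  for z in(.038,.004):print(n,proj(c,np.array([[40,25,0],[40,-25,0],[-40,-25,0],[-40,25,0]])/1e3@M.T+[.5765,-.2255,z]).round(0).tolist())
print(proj(w,[.579,-.226,.1347]))
crop("pics/wrist2.png",230,100,180,220,3,"pics/c6.png");crop("pics/side2.png",290,100,110,120,5,"pics/c7.png")
```

```text
(array([ 0.576551  , -0.22527321,  0.11427843]), array([[-1.72212116e-01,  3.84715808e-01],
       [ 3.06477217e-01,  3.47671084e-01],
       [-1.48669151e-01, -7.14922682e-01],
       [-3.07891672e-04, -1.72877903e-01]]))
[ 0.65583042 -0.21644906  0.34196452] [ 0.65554212 -0.2163192   0.30345261] [ 2.86606286e+00 -3.93848387e-04 -1.45688969e+00]
2 [[281.0, 175.0], [351.0, 174.0], [349.0, 280.0], [283.0, 280.0]]
2 [[284.0, 169.0], [348.0, 169.0], [346.0, 265.0], [286.0, 265.0]]
1 [[277.0, 181.0], [357.0, 181.0], [354.0, 299.0], [281.0, 299.0]]
1 [[282.0, 173.0], [353.0, 173.0], [351.0, 280.0], [284.0, 280.0]]
[[317.64155894 271.83495276]]
```

View pics/c6.png

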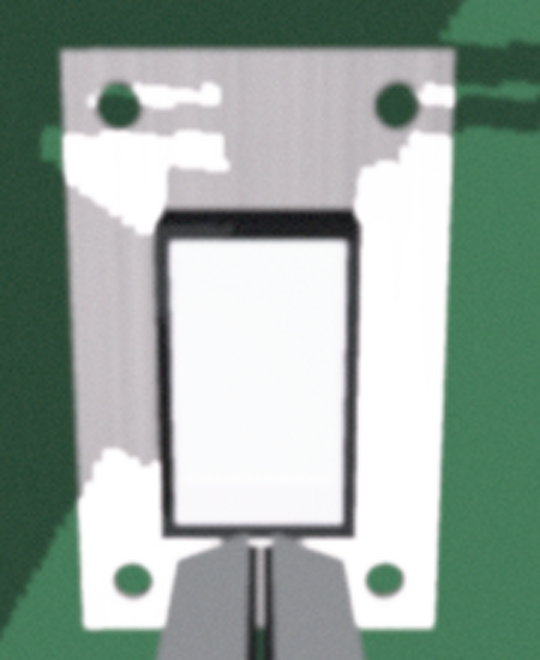

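View pics/c7.png

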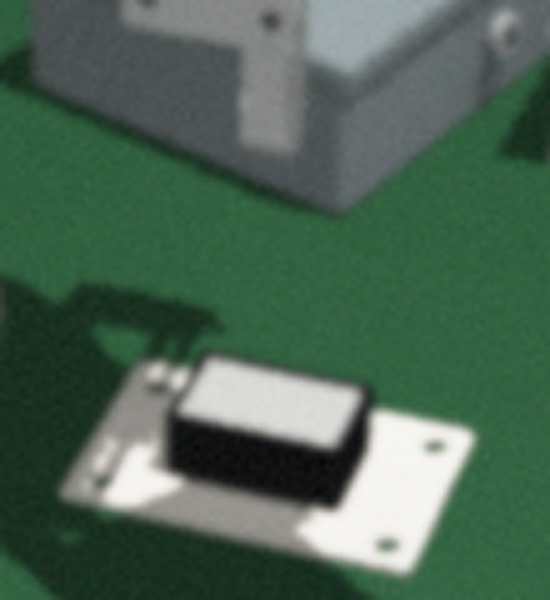

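```bash
python3 -m handwheel '{"delta_pos":[[0,0,0],[0,0,0],[0,0,0],[0,0,25],[0,0,35],[0,0,35],[0,0,20],[0,2,9]],"rotation":[[0,0,0],[0,0,0],[0,0,0],[0,0,0],[0,0,0],[0,0,0],[0,0,0],[0,0,0]],"claw":[-1,-1,-1,-1,-1,-1,-1,-1]}'
python3 -m handwheel '{"delta_pos":[[0,0,0],[0,0,0],[0,0,0],[0,0,0],[0,0,0],[0,0,0],[0,0,0],[0,0,0]],"rotation":[[0,0,0],[0,0,0],[0,0,0],[0,0,0],[0,0,0],[0,0,0],[0,0,0],[0,0,0]],"claw":[1,1,1,1,1,1,1,1]}'
python3 - <<'E'
from bench import robot
from h import *
snap(robot,"wrist",3);snap(robot,"side",3)
o=robot.get_obs();print(o["time"],o["tool_pos"],o["ee_rot"],o["width"])
print(proj(load("pics/side3.npz"),[o["tool_pos"]]),proj(load("pics/wrist3.npz"),[o["tool_pos"]]))
crop("pics/side3.png",290,100,110,120,5,"pics/c8.png")
E
```

```text
time: 5.35
tool_pos: [0.5743, -0.2249, 0.0048]
ee_rot: [3.14, 0.001, -1.456]
wrist_force: [0.3, -0.4, 0.3]
width: 0.0772
time: 6.35
tool_pos: [0.5756, -0.2258, 0.0072]
ee_rot: [-3.14, -0.001, -1.456]
wrist_force: [0.3, 0.5, 5.4]
width: 0.0042
6.45 [ 0.57561244 -0.22593976  0.00720034] [-3.14024773e+00 -1.61458888e-03 -1.45610582e+00] 0.00023454115965667308
[[343.33631365 190.6244365 ]] [[316.21805966 272.82655346]]
```

View pics/c8.png

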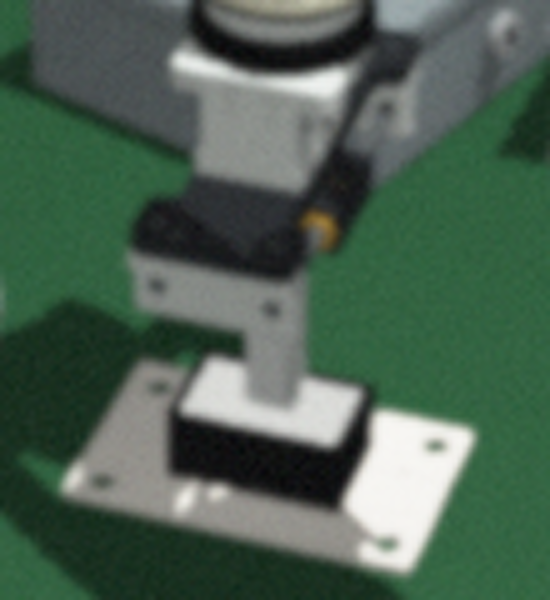

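View pics/wrist3.png

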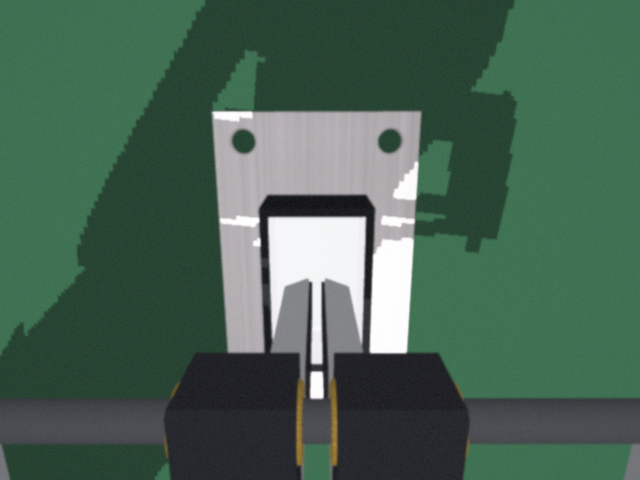

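Run:
```python
from h import *
print(proj(load("pics/side2.npz"),[[.579,-.226,.1347],[.579,-.226,.1647]]))
c=load("pics/side3.npz")
print(proj(c,[[.5756,-.2259,z] for z in(.0,.007,.02,.03,.038,.045)]))
w=load("pics/wrist3.npz");print(w["eye"],"cam-tcp", w["eye"][2]-.0072)
M=Ro.from_euler("z",.1158).as_matrix()
for z in(.038,.004):print(proj(w,np.array([[40,25,0],[40,-25,0],[-40,-25,0],[-40,25,0]])/1e3@M.T+[.5765,-.2255,z]).round(0).tolist())
for z in(.003,):print(proj(w,np.array([[66,36,0],[66,-36,0]])/1e3@M.T+[.5765,-.2255,z]).round(0).tolist())
```

```text
[[342.8799953  142.34237115]
 [343.11125383 130.10999706]]
[[343.28111387 193.154931  ]
 [343.33223238 190.70640691]
 [343.42813479 186.11277921]
 [343.5027754  182.53757038]
 [343.56304097 179.65091143]
 [343.61618183 177.10551844]]
[ 0.65401977 -0.21693948  0.21659315] cam-tcp 0.20939315234315442
[[257.0, 209.0], [374.0, 208.0], [368.0, 372.0], [263.0, 372.0]]
[[266.0, 194.0], [365.0, 194.0], [361.0, 337.0], [271.0, 337.0]]
[[242.0, 142.0], [389.0, 141.0]]
```

Run:
```python
from h import *
for n in("side0","scene0","wrist0"):
  c=load(f"pics/{n}.npz");print(n,*[proj(c,[[.5496-.05,0,z],[.5496+.05,0,z]]).round(0).tolist() for z in(.1745,.2045)])
```

```text
side0 [[329.0, 201.0], [280.0, 185.0]] [[329.0, 187.0], [279.0, 172.0]]
scene0 [[320.0, 199.0], [272.0, 235.0]] [[320.0, 186.0], [271.0, 222.0]]
wrist0 [[222.0, 273.0], [414.0, 274.0]] [[208.0, 297.0], [428.0, 297.0]]
```

```bash
python3 - <<'E'
from h import *
w=load("pics/wrist3.npz")
print(proj(w,[[.5756,-.2259,z] for z in(.007,.02,.03,.038)]))
crop("pics/wrist3.png",240,180,150,200,3,"pics/c9.png")
E
python3 -m handwheel '{"delta_pos":[[0,0,-15],[0,0,0],[0,0,0],[0,0,0],[0,0,0],[0,0,0],[0,0,0],[0,0,0]],"rotation":[[0,0,0],[0,0,0],[0,0,0],[0,0,0],[0,0,0],[0,0,0],[0,0,0],[0,0,0]],"claw":[-1,-1,-1,-1,-1,-1,-1,-1]}'
```

```text
[[316.1398699  272.70525779]
 [316.14032002 282.00379421]
 [316.14070437 289.94379017]
 [316.14103939 296.86472329]]
time: 7.45
tool_pos: [0.5751, -0.2252, 0.0214]
ee_rot: [-3.141, -0.0, -1.456]
wrist_force: [0.5, -0.1, -0.6]
width: 0.0771
```

View pics/c9.png

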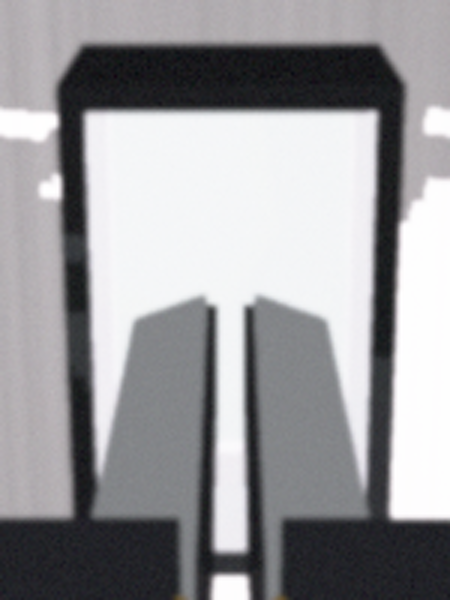

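```bash
python3 -m handwheel '{"delta_pos":[[0,-1,12],[0,0,15],[0,0,8],[0,0,4],[0,0,0],[0,0,0],[0,0,0],[0,0,0]],"rotation":[[0,0,0],[0,0,0],[0,0,0],[0,0,0],[0,0,0],[0,0,0],[0,0,0],[0,0,0]],"claw":[-1,-1,-1,-1,1,1,1,1]}'
python3 - <<'E'
from bench import robot
from h import *
snap(robot,"side",4)
o=robot.get_obs();print(o["time"],o["tool_pos"],o["wrist_force"],o["width"])
crop("pics/side4.png",290,100,110,120,5,"pics/c10.png")
E
```

```text
time: 8.45
tool_pos: [0.5763, -0.2253, -0.0172]
ee_rot: [-3.141, -0.0, -1.456]
wrist_force: [-0.9, 0.5, -0.3]
width: 0.0575
8.5 [ 0.57621638 -0.2252074  -0.01725522] [-0.99497479 -0.6841103   0.43666383] 0.05346886855229356
```

View pics/c10.png

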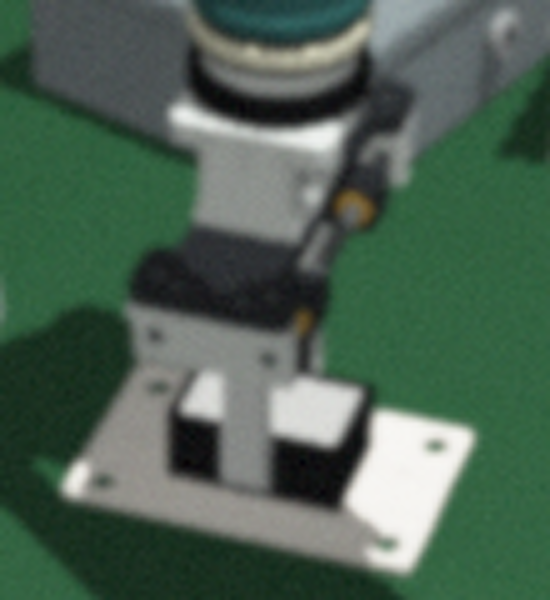

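```bash
python3 -m handwheel '{"delta_pos":[[0,0,0],[0,0,0],[0,0,0],[0,0,-10],[0,0,-20],[0,0,-30],[0,0,-30],[0,0,-20]],"rotation":[[0,0,0],[0,0,0],[0,0,0],[0,0,0],[0,0,0],[0,0,0],[0,0,0],[0,0,0]],"claw":[1,1,1,1,1,1,1,1]}'
python3 - <<'E'
from bench import robot
from h import *
snap(robot,"side",5);snap(robot,"wrist",5)
o=robot.get_obs();print(o["time"],o["tool_pos"],o["ee_rot"],o["wrist_force"],o["width"])
E
```

```text
time: 9.5
tool_pos: [0.5771, -0.2255, 0.0961]
ee_rot: [-3.138, -0.002, -1.456]
wrist_force: [0.3, -0.1, -1.0]
width: 0.05
9.6 [ 0.57833148 -0.2261855   0.09745665] [-3.13452159 -0.00446403 -1.45597512] [ 0.28999646  0.05277051 -1.85085742] 0.049419318746939486
```

View pics/side5.png

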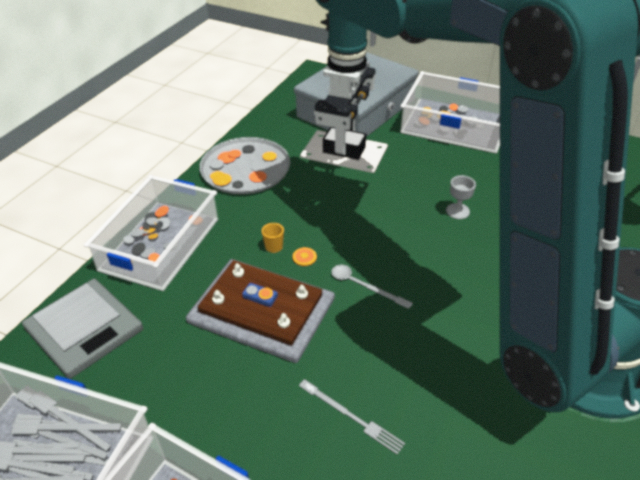

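View pics/wrist5.png

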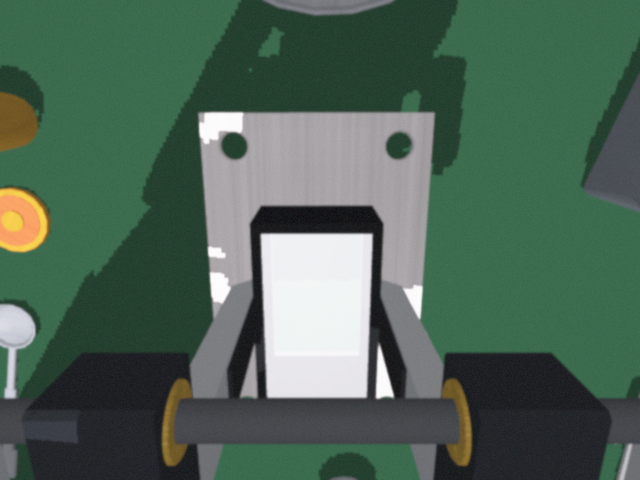

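```bash
python3 -m handwheel '{"delta_pos":[[-30,3,-5],[-50,4,-5],[-58,5,-5],[-60,6,0],[-60,6,0],[-58,5,0],[-45,4,0],[-20,2,0]],"rotation":[[0,0,0],[0,0,0],[0,0,0],[0,0,0],[0,0,0],[0,0,0],[0,0,0.034],[0,0,0.034]],"claw":[1,1,1,1,1,1,1,1]}'
python3 - <<'E'
from bench import robot
from h import *
robot.snapshot("scene");snap(robot,"wrist",6)
o=robot.get_obs();print(o["time"],o["tool_pos"],o["ee_rot"],o["wrist_force"],o["width"])
E
```

```text
time: 10.6
tool_pos: [0.4969, 0.1519, 0.107]
ee_rot: [3.141, 0.0, -1.522]
wrist_force: [-0.2, -0.1, -3.0]
width: 0.0498
10.7 [0.49723488 0.15142808 0.10696672] [ 3.14067270e+00  4.67519031e-04 -1.52024366e+00] [-0.16153971  0.6530588  -1.61067432] 0.049821727784790416
```

View pics/wrist6.png

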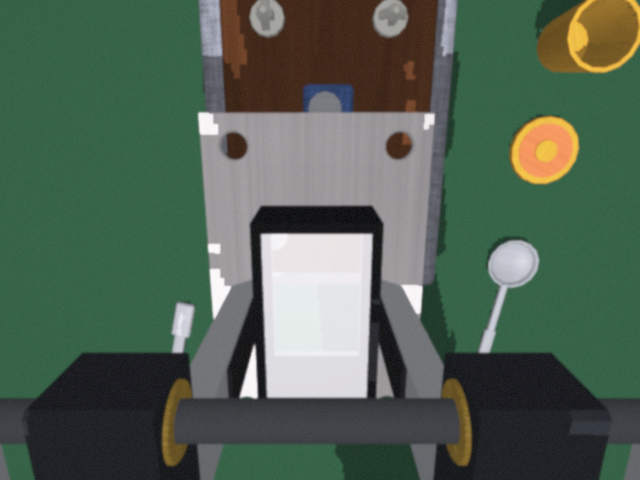

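Run:
```python
from h import *
crop("pics/wrist6.png",220,0,200,60,4,"pics/c11.png");crop("pics/wrist6.png",190,100,260,80,3,"pics/c12.png")
```

```text
(no output)
```

View pics/c11.png

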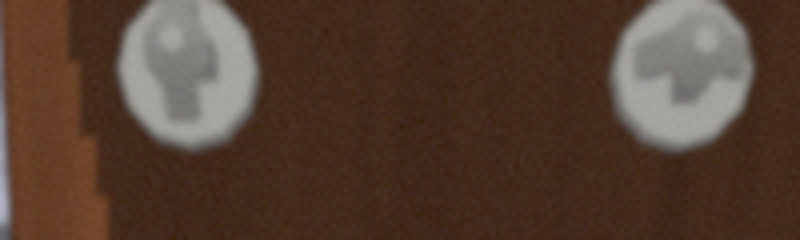

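View pics/c12.png

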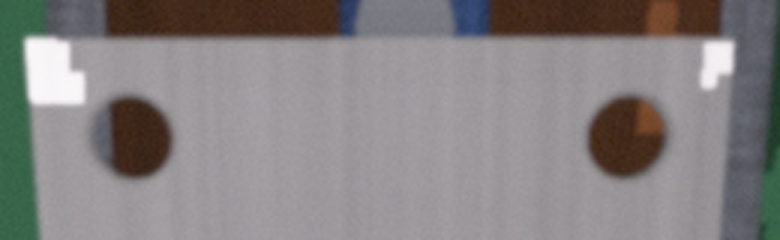

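Run:
```python
from h import *
exec(open("m0.py").read().split("for nm")[0])
w=load("pics/wrist6.npz");print(w["eye"],np.load("pics/wrist6.npz")["rotation"])
seat=(w,L([0,3],.044),u([(189,76.5),(681.5,76.5)],220,0,4))
tip=(w,L([0,3],.0625),u([(172,40),(706,40)],220,0,4))
for o in([seat],[tip],[seat,tip],[seat,tip,cas[2],cas[3]]):
  p,r=fit(o,[.56,.15,.05]);print("case",p.round(4),r.round(1).tolist())
pl=(w,L([0,3],.107+.0172+.004),u([(133,137),(627,137)],190,100,3))
p,r=fit([pl],[.5,.15,.05]);print("plate",p.round(4),r.round(1).tolist())
```

```text
[0.57606268 0.15641388 0.31615514] [ 2.86277316  0.00329323 -1.52253098]
case [0.5639 0.1498 0.0476] [[-0.6, 0.0], [0.6, 0.0]]
case [0.5647 0.1498 0.0475] [[-0.3, 0.0], [0.3, 0.0]]
case [0.5643 0.1498 0.0475] [[-0.5, -0.8], [0.7, -0.8], [-0.3, 0.8], [0.2, 0.8]]
case [0.5644 0.1492 0.0528] [[-0.1, -0.6], [1.1, -1.3], [0.2, 1.1], [0.7, 0.3], [-0.2, 0.4], [-0.6, 0.3], [-0.3, 0.3], [0.0, 0.3], [-0.5, -0.2], [-0.4, -1.4]]
plate [0.4974 0.1532 0.0485] [[-0.9, 0.0], [0.9, 0.0]]
```

```bash
python3 -m handwheel '{"delta_pos":[[1,-10,0],[1,-15,5],[1,-15,10],[1,-12,10],[1,-10,10],[1,-5,8],[0,0,3],[0,0,0]],"rotation":[[0,0,0],[0,0,0],[0,0,0],[0,0,0],[0,0,0],[0,0,0],[0,0,0],[0,0,0]],"claw":[1,1,1,1,1,1,1,1]}'
python3 - <<'E'
from bench import robot
from h import *
snap(robot,"wrist",7);snap(robot,"scene",7);snap(robot,"side",7)
o=robot.get_obs();print(o["time"],o["tool_pos"],o["ee_rot"],o["wrist_force"],o["width"])
crop("pics/scene7.png",260,230,180,180,4,"pics/c13.png")
crop("pics/side7.png",180,210,170,130,4,"pics/c14.png")
crop("pics/wrist7.png",190,100,260,80,3,"pics/c15.png")
E
```

```text
time: 11.7
tool_pos: [0.5651, 0.1467, 0.0612]
ee_rot: [3.141, -0.0, -1.524]
wrist_force: [0.4, -0.4, -1.9]
width: 0.0499
11.85 [0.56561083 0.14683744 0.06212377] [-3.14036594e+00  1.14749323e-04 -1.52368153e+00] [-0.29835033 -0.06786124 -1.25181751] 0.04944681731245661
```

View pics/c13.png

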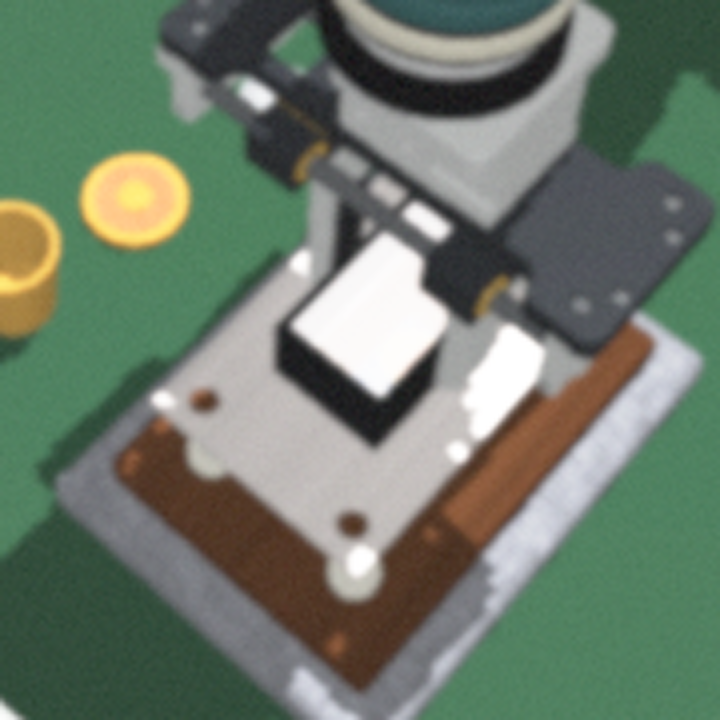

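View pics/c14.png

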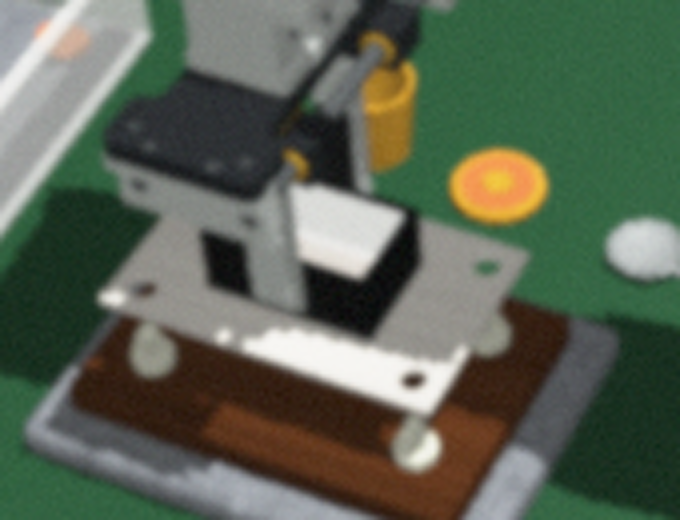

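View pics/c15.png

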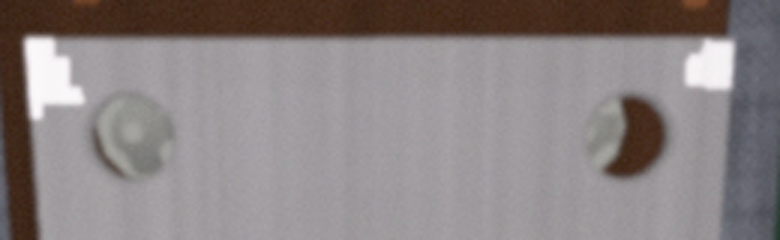

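Run:
```python
from h import *
exec(open("m0.py").read().split("for nm")[0])
w=load("pics/wrist7.npz");print(w["eye"],np.load("pics/wrist7.npz")["rotation"])
inv=lambda U,x,y,k:((U-[x,y]+.5)*k-.5).round(0).tolist()
M=Ro.from_euler("z",.0485).as_matrix()
for cx,cy in((.5643,.1498),(.5643,.1480)):
  T=np.array([cx,cy,0])
  print("tips",inv(proj(w,L([0,3],.0625)@M.T+T),190,100,3),"seat",inv(proj(w,L([0,3],.044)@M.T+T),190,100,3),"seat3 right edge",inv(proj(w,(L([3],.044)+[0,-.010,0])@M.T+T),190,100,3))
for z in(.0172,.0152,.0192):
  pl=(w,L([0,3],.062+z+.004),u([(133,137),(627,137)],190,100,3))
  p,r=fit([pl],[.5,.15,.05]);print("plate",p.round(4),r.round(1).tolist())
S7=load("pics/scene7.npz");D7=load("pics/side7.npz")
a=(S7,L([0,3],.083),u([(353,522),(204,400)],260,230,4));b=(D7,L([0,1,2],.083),u([(142,289),(413,380),(487,267)],180,210,4))
for o in([a],[b],[a,b]):
  p,r=fit(o,[.5,.15,.05]);print("plate ext",p.round(4),r.round(1).tolist())
```

```text
[0.64435953 0.14996244 0.27047575] [ 2.86350489e+00  7.75004276e-04 -1.52467084e+00]
tips [[132.0, 138.0], [584.0, 137.0]] seat [[152.0, 131.0], [567.0, 130.0]] seat3 right edge [[625.0, 130.0]]
tips [[144.0, 139.0], [595.0, 138.0]] seat [[163.0, 131.0], [578.0, 130.0]] seat3 right edge [[635.0, 130.0]]
plate [0.5659 0.1465 0.0462] [[-1.2, 0.1], [1.2, 0.1]]
plate [0.5658 0.1465 0.0462] [[-0.4, 0.0], [0.4, 0.0]]
plate [0.566  0.1465 0.0462] [[-2.1, 0.1], [2.1, 0.1]]
plate ext [0.568  0.1474 0.0558] [[0.1, 0.1], [-0.1, -0.1]]
plate ext [0.5643 0.1478 0.0505] [[0.1, -0.1], [0.0, 0.2], [-0.2, -0.1]]
plate ext [0.5662 0.1473 0.0542] [[0.8, -0.8], [0.7, -1.0], [-0.7, -0.5], [-0.7, -0.5], [-1.0, -0.8]]
```

```bash
python3 -m handwheel '{"delta_pos":[[-1.7,0.4,0],[-1.6,0.5,0],[0,0,3],[0,0,3],[0,0,3],[0,0,3],[0,0,0],[0,0,0]],"rotation":[[0,0,0],[0,0,0],[0,0,0],[0,0,0],[0,0,0],[0,0,0],[0,0,0],[0,0,0]],"claw":[1,1,1,1,1,1,1,1]}'
python3 - <<'E'
from bench import robot
from h import *
snap(robot,"wrist",8)
o=robot.get_obs();print(o["time"],o["tool_pos"],o["ee_rot"],o["wrist_force"],o["width"])
crop("pics/wrist8.png",190,100,260,80,3,"pics/c16.png")
E
```

```text
time: 12.85
tool_pos: [0.5645, 0.1499, 0.0495]
ee_rot: [-3.141, -0.0, -1.524]
wrist_force: [0.0, 1.2, -1.4]
width: 0.0499
12.9 [0.56459195 0.14989211 0.04957452] [-3.14117352e+00  4.81784864e-05 -1.52405023e+00] [ 1.00122009 -0.64982625 -2.338968  ] 0.04975234283472143
```

View pics/c16.png

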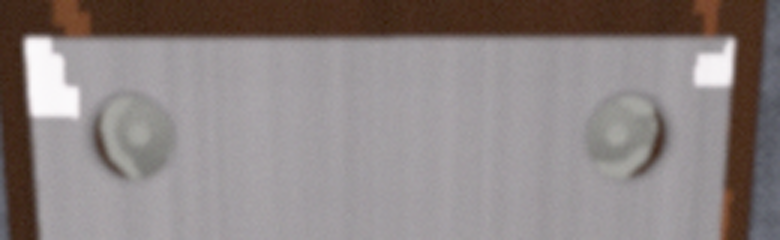

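```bash
python3 -m handwheel '{"delta_pos":[[0.4,-0.5,2],[0,0,2],[0,0,2],[0,0,2],[0,0,2],[0,0,2],[0,0,0],[0,0,0]],"rotation":[[0,0,0],[0,0,0],[0,0,0],[0,0,0],[0,0,0],[0,0,0],[0,0,0],[0,0,0]],"claw":[1,1,1,1,1,1,1,1]}'
python3 - <<'E'
from bench import robot
from h import *
snap(robot,"wrist",9);snap(robot,"side",9)
o=robot.get_obs();print(o["time"],o["tool_pos"],o["ee_rot"],o["wrist_force"],o["width"])
crop("pics/wrist9.png",190,100,260,80,3,"pics/c17.png")
crop("pics/side9.png",180,220,170,130,4,"pics/c18.png")
E
```

```text
time: 13.9
tool_pos: [0.5649, 0.1496, 0.0374]
ee_rot: [3.142, 0.0, -1.524]
wrist_force: [-0.4, -0.2, -1.9]
width: 0.0505
14.0 [0.56493625 0.14956901 0.03745258] [-3.14154034e+00  4.22980663e-05 -1.52397893e+00] [-0.54532249  0.24097196 -1.66520398] 0.04960253158256624
```

View pics/c17.png

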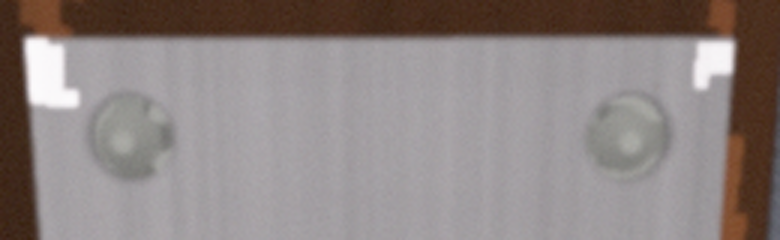

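View pics/c18.png

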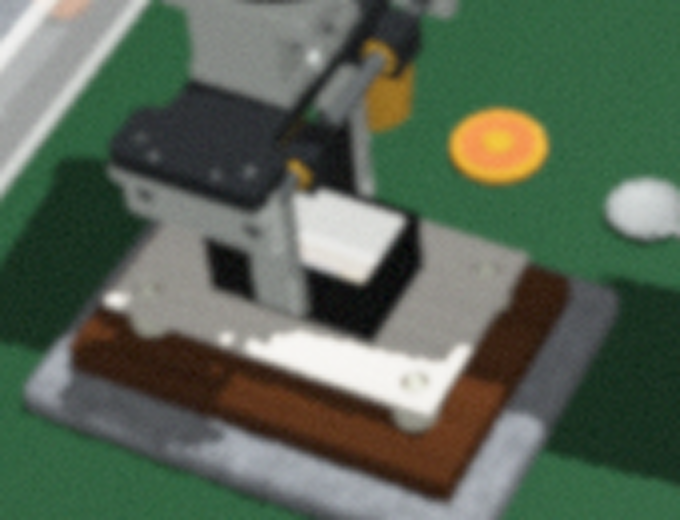

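```bash
python3 -m handwheel '{"delta_pos":[[0,0,1],[0,0,1],[0,0,1],[0,0,0],[0,0,0],[0,0,0],[0,0,0],[0,0,0]],"rotation":[[0,0,0],[0,0,0],[0,0,0],[0,0,0],[0,0,0],[0,0,0],[0,0,0],[0,0,0]],"claw":[1,1,1,1,1,-1,-1,-1]}'
python3 -m handwheel '{"delta_pos":[[0,0,0],[0,0,-10],[0,0,-20],[0,0,-25],[0,0,-15],[0,0,0],[0,0,0],[0,0,0]],"rotation":[[0,0,0],[0,0,0],[0,0,0],[0,0,0],[0,0,0],[0,0,0],[0,0,0],[0,0,0]],"claw":[-1,-1,-1,-1,1,1,1,1]}'
python3 - <<'E'
from bench import robot
from h import *
snap(robot,"wrist",10);snap(robot,"side",10);snap(robot,"scene",10)
o=robot.get_obs();print(o["time"],o["tool_pos"],o["ee_rot"],o["wrist_force"],o["width"])
crop("pics/side10.png",180,220,170,130,4,"pics/c19.png")
E
```

```text
time: 15.0
tool_pos: [0.5652, 0.1491, 0.0342]
ee_rot: [-3.141, -0.001, -1.524]
wrist_force: [-0.0, 0.6, 0.1]
width: 0.0764
time: 16.0
tool_pos: [0.5641, 0.1494, 0.103]
ee_rot: [3.139, -0.0, -1.524]
wrist_force: [-0.2, -0.0, -1.0]
width: 0.0573
16.15 [0.56452661 0.14945562 0.10353697] [ 3.14017846e+00 -1.81802329e-04 -1.52399840e+00] [0.6313201  0.14148421 0.87399164] 0.045677717520825625
```

View pics/wrist10.png

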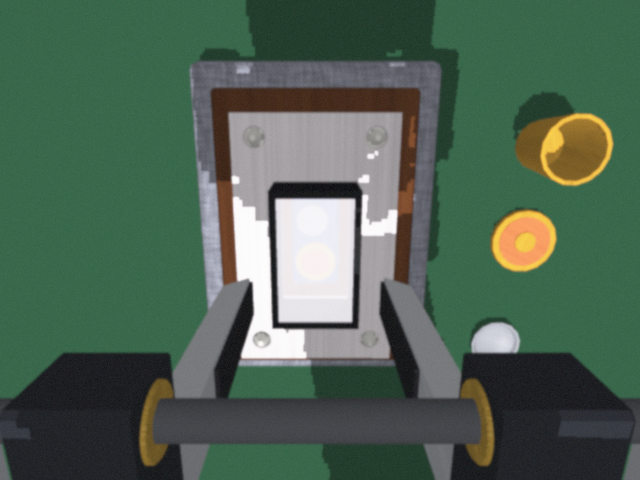

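View pics/c19.png

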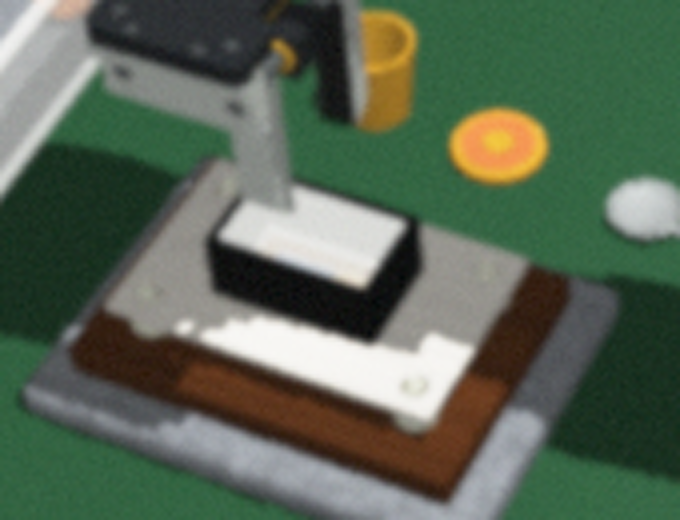

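```bash
python3 -m handwheel '{"delta_pos":[[0,-16,0],[0,-25,0],[0,-25,0],[0,0,15],[0,0,20],[0,0,20],[0,0,12],[0,0,0]],"rotation":[[0,0,0],[0,0,0],[0,0,0],[0,0,0],[0,0,0],[0,0,0],[0,0,0],[0,0,0]],"claw":[1,1,1,1,1,1,1,1]}'
python3 - <<'E'
from bench import robot
from h import *
snap(robot,"side",11);snap(robot,"scene",11)
o=robot.get_obs();print(o["time"],o["tool_pos"],o["ee_rot"],o["wrist_force"],o["width"])
crop("pics/side11.png",180,200,170,140,4,"pics/c20.png");crop("pics/scene11.png",260,230,180,180,3,"pics/c21.png")
E
```

```text
time: 17.15
tool_pos: [0.6294, 0.1524, 0.0355]
ee_rot: [3.138, -0.0, -1.524]
wrist_force: [0.4, 0.2, 0.3]
width: 0.0006
17.25 [0.6311327  0.15267597 0.03788807] [-3.14065927e+00  7.07850827e-05 -1.52393545e+00] [0.18399808 1.14029133 1.02533112] 0.0006824212965794282
```

View pics/c20.png

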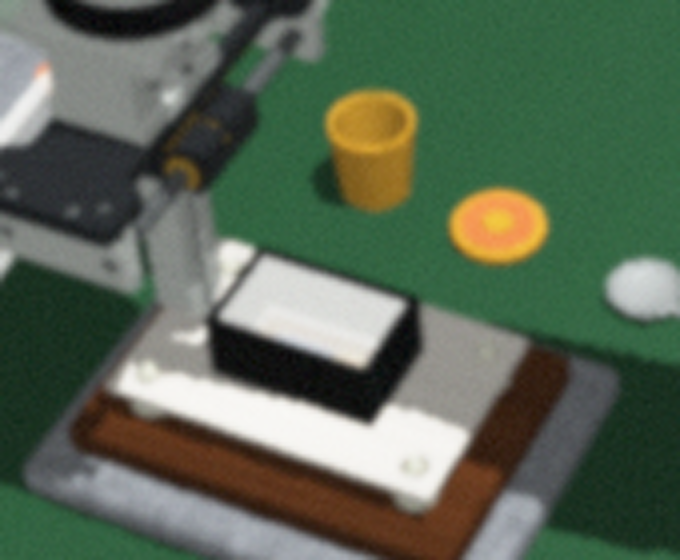

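View pics/c21.png

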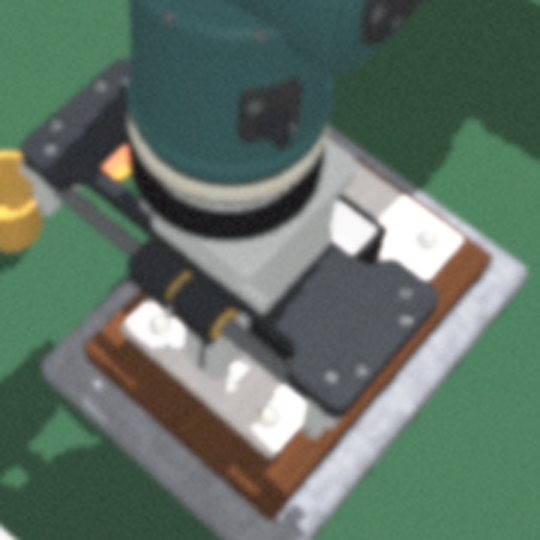

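```bash
python3 -m handwheel '{"delta_pos":[[0,0,3],[0,0,2],[0,0,1],[0,0,1],[0,0,1],[0,0,1],[0,0,1],[0,0,1]],"rotation":[[0,0,0],[0,0,0],[0,0,0],[0,0,0],[0,0,0],[0,0,0],[0,0,0],[0,0,0]],"claw":[1,1,1,1,1,1,1,1]}'
python3 -c "
from bench import robot
o=robot.get_obs();print(o['time'],o['tool_pos'],o['wrist_force'])"
```

```text
time: 18.25
tool_pos: [0.631, 0.1526, 0.0265]
ee_rot: [-3.141, 0.0, -1.524]
wrist_force: [-0.5, 0.1, 1.3]
width: 0.0006
18.25 [0.6309887  0.15261099 0.02649277] [-0.45279998  0.05568544  1.28492306]
```

```bash
python3 -m handwheel '{"delta_pos":[[0,0,1],[0,0,1],[0,0,0.5],[0,0,0.5],[0,0,0.5],[0,0,0.5],[0,0,0],[0,0,0]],"rotation":[[0,0,0],[0,0,0],[0,0,0],[0,0,0],[0,0,0],[0,0,0],[0,0,0],[0,0,0]],"claw":[1,1,1,1,1,1,1,1]}'
```

```text
time: 19.25
tool_pos: [0.6318, 0.1527, 0.0232]
ee_rot: [-3.139, 0.0, -1.524]
wrist_force: [0.7, -0.6, 5.3]
width: 0.0004
```

```bash
python3 -m handwheel '{"delta_pos":[[0,0,1],[0,0,1],[0,0,0.5],[0,0,0.5],[0,0,0.5],[0,0,0.5],[0,0,0],[0,0,0]],"rotation":[[0,0,0],[0,0,0],[0,0,0],[0,0,0],[0,0,0],[0,0,0],[0,0,0],[0,0,0]],"claw":[1,1,1,1,1,1,1,1]}'
```

```text
time: 20.25
tool_pos: [0.6325, 0.1528, 0.0205]
ee_rot: [-3.137, 0.0, -1.524]
wrist_force: [1.3, 1.4, 8.1]
width: 0.0003
```

```bash
python3 -m handwheel '{"delta_pos":[[0,0,1],[0,0,1],[0,0,1],[0,0,1],[0,0,0.5],[0,0,0.5],[0,0,0],[0,0,0]],"rotation":[[0,0,0],[0,0,0],[0,0,0],[0,0,0],[0,0,0],[0,0,0],[0,0,0],[0,0,0]],"claw":[1,1,1,1,1,1,1,1]}'
```

```text
time: 21.25
tool_pos: [0.6333, 0.1528, 0.0169]
ee_rot: [-3.135, 0.0, -1.524]
wrist_force: [1.3, -1.7, 10.7]
width: 0.0007
```

```bash
python3 -m handwheel '{"delta_pos":[[0,0,1],[0,0,1],[0,0,1],[0,0,1],[0,0,0.5],[0,0,0.5],[0,0,0],[0,0,0]],"rotation":[[0,0,0],[0,0,0],[0,0,0],[0,0,0],[0,0,0],[0,0,0],[0,0,0],[0,0,0]],"claw":[1,1,1,1,1,1,1,1]}'
```

```text
time: 22.25
tool_pos: [0.6341, 0.1529, 0.0134]
ee_rot: [-3.133, 0.001, -1.524]
wrist_force: [0.3, -0.9, 14.9]
width: 0.0006
```

```bash
python3 -m handwheel '{"delta_pos":[[0,0,1],[0,0,1],[0,0,0.5],[0,0,0.5],[0,0,0.5],[0,0,0.5],[0,0,0],[0,0,0]],"rotation":[[0,0,0],[0,0,0],[0,0,0],[0,0,0],[0,0,0],[0,0,0],[0,0,0],[0,0,0]],"claw":[1,1,1,1,1,1,1,1]}'
python3 - <<'E'
from bench import robot
from h import *
snap(robot,"side",12)
o=robot.get_obs();print(o["time"],o["tool_pos"],o["ee_rot"],o["wrist_force"])
crop("pics/side12.png",180,200,170,140,4,"pics/c22.png")
E
```

```text
time: 23.25
tool_pos: [0.6339, 0.153, 0.0089]
ee_rot: [-3.134, 0.001, -1.524]
wrist_force: [0.3, 0.3, 14.1]
width: 0.0009
23.3 [0.63387625 0.15297408 0.00891931] [-3.13382269e+00  6.80890181e-04 -1.52402868e+00] [-0.22547811 -0.95007386 14.65977463]
```

View pics/c22.png

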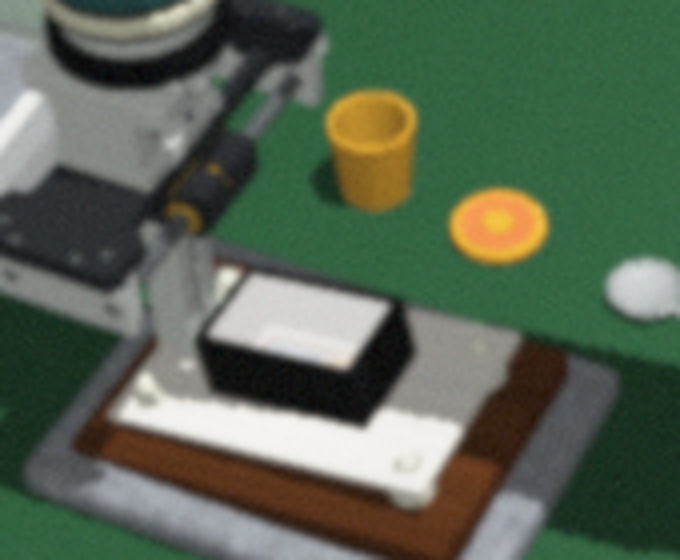

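```bash
python3 -m handwheel '{"delta_pos":[[0,0,1],[0,0,1],[0,0,0.5],[0,0,0.5],[0,0,0.5],[0,0,0],[0,0,0],[0,0,0]],"rotation":[[0,0,0],[0,0,0],[0,0,0],[0,0,0],[0,0,0],[0,0,0],[0,0,0],[0,0,0]],"claw":[1,1,1,1,1,1,1,1]}'
```

```text
time: 24.3
tool_pos: [0.6345, 0.153, 0.0066]
ee_rot: [-3.132, 0.001, -1.524]
wrist_force: [-1.4, -0.1, 17.0]
width: 0.0005
```

```bash
python3 -m handwheel '{"delta_pos":[[0,0,1],[0,0,1],[0,0,1],[0,0,0.5],[0,0,0],[0,0,0],[0,0,0],[0,0,0]],"rotation":[[0,0,0],[0,0,0],[0,0,0],[0,0,0],[0,0,0],[0,0,0],[0,0,0],[0,0,0]],"claw":[1,1,1,1,1,1,1,1]}'
python3 - <<'E'
from bench import robot
from h import *
snap(robot,"side",13);snap(robot,"wrist",13)
o=robot.get_obs();print(o["time"],o["tool_pos"],o["ee_rot"],o["wrist_force"])
crop("pics/side13.png",190,260,120,90,6,"pics/c23.png")
E
```

```text
time: 25.3
tool_pos: [0.635, 0.1531, 0.0043]
ee_rot: [-3.131, 0.001, -1.524]
wrist_force: [-1.4, -1.0, 21.3]
width: 0.0004
25.4 [0.6349803  0.1530828  0.00430947] [-3.13093385e+00  8.13156178e-04 -1.52395791e+00] [-1.84051549e+00  5.26498407e-03  1.98266110e+01]
```

View pics/c23.png

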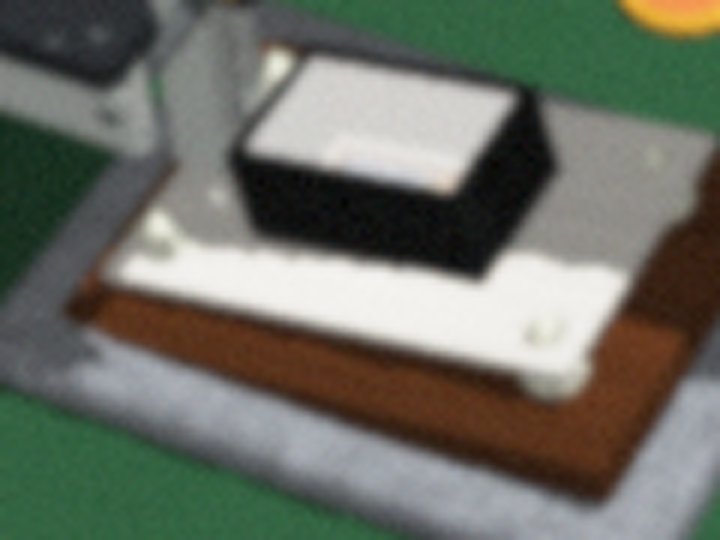

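View pics/wrist13.png

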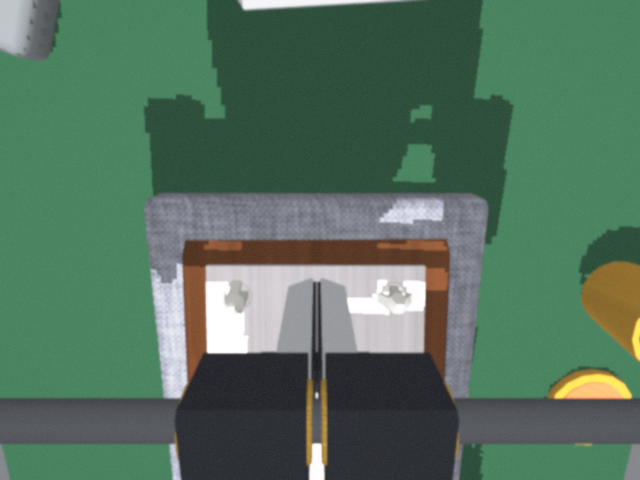

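```bash
python3 -m handwheel '{"delta_pos":[[0,0,-18],[0,0,-30],[0,0,-30],[0,25,0],[0,45,0],[0,42,0],[0,20,5],[0,2,15]],"rotation":[[0,0,0],[0,0,0],[0,0,0],[0,0,0],[0,0,0],[0,0,0],[0,0,0],[0,0,0]],"claw":[1,1,1,1,1,1,1,1]}'
python3 - <<'E'
from bench import robot
from h import *
snap(robot,"wrist",14)
o=robot.get_obs();print(o["time"],o["tool_pos"],o["ee_rot"],o["wrist_force"])
crop("pics/wrist14.png",190,20,260,200,3,"pics/c24.png")
E
```

```text
time: 26.4
tool_pos: [0.4958, 0.1464, 0.0547]
ee_rot: [3.141, 0.0, -1.523]
wrist_force: [0.5, 0.3, -0.5]
width: 0.0005
26.45 [0.49447641 0.1460021  0.05177071] [ 3.13632162e+00 -7.06355472e-04 -1.52374877e+00] [-0.92765516  0.45714196 -0.67485745]
```

View pics/c24.png

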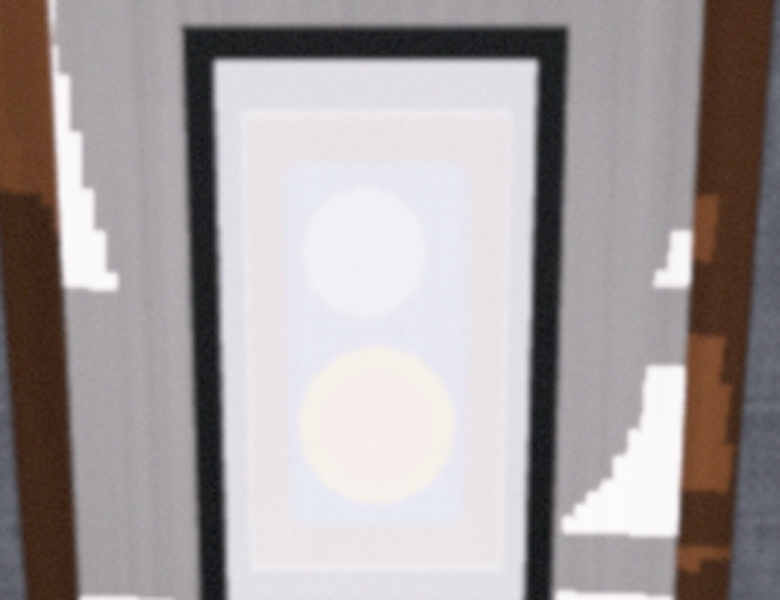

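```bash
python3 -m handwheel '{"delta_pos":[[0,-4,5],[0,0,5],[0,0,4],[0,0,3],[0,0,2],[0,0,1],[0,0,1],[0,0,1]],"rotation":[[0,0,0],[0,0,0],[0,0,0],[0,0,0],[0,0,0],[0,0,0],[0,0,0],[0,0,0]],"claw":[1,1,1,1,1,1,1,1]}'
python3 - <<'E'
from bench import robot
from h import *
snap(robot,"side",15)
o=robot.get_obs();print(o["time"],o["tool_pos"],o["ee_rot"],o["wrist_force"])
crop("pics/side15.png",180,200,170,140,4,"pics/c25.png")
E
```

```text
time: 27.45
tool_pos: [0.5011, 0.1466, 0.0335]
ee_rot: [-3.141, 0.0, -1.524]
wrist_force: [-0.1, -0.3, -0.3]
width: 0.0003
27.5 [0.50098572 0.14650425 0.03329851] [-3.14154379e+00 -4.47896598e-05 -1.52396936e+00] [ 0.55469412  0.06296256 -0.01559611]
```

View pics/c25.png

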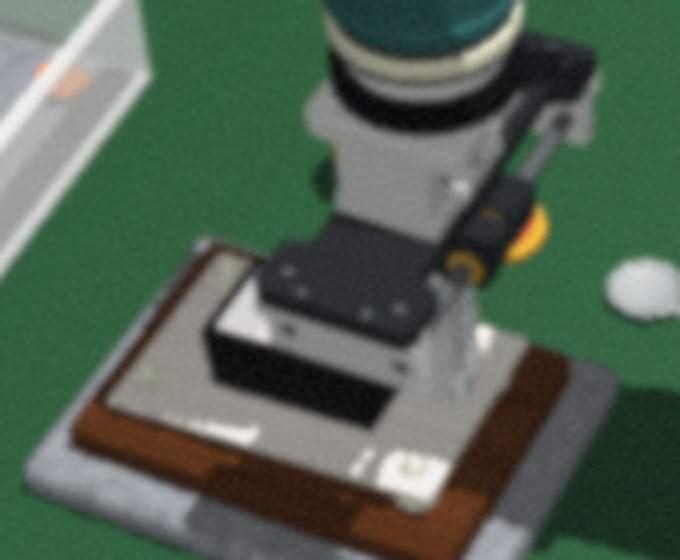

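```bash
python3 -m handwheel '{"delta_pos":[[0,0,-15],[0,0,-15],[0,0,0],[0,0,0],[0,0,0],[0,0,0],[0,0,0],[0,0,0]],"rotation":[[0,0,0],[0,0,-0.1848],[0,0,-0.1848],[0,0,-0.1848],[0,0,-0.1848],[0,0,-0.1848],[0,0,-0.1848],[0,0,-0.1848]],"claw":[1,1,1,1,1,1,1,1]}'
python3 -m handwheel '{"delta_pos":[[0,0,0],[0,0,0],[0,0,0],[0,0,0],[0,0,0],[0,0,0],[0,0,0],[0,0,0]],"rotation":[[0,0,-0.1848],[0,0,-0.1848],[0,0,-0.1848],[0,0,-0.1848],[0,0,-0.1848],[0,0,-0.1848],[0,0,-0.1848],[0,0,-0.1848]],"claw":[1,1,1,1,1,1,1,1]}'
python3 -m handwheel '{"delta_pos":[[0,0,0],[0,0,0],[0,0,0],[0,0,10],[0,0,10],[0,0,5],[0,0,5],[0,0,0]],"rotation":[[0,0,-0.1848],[0,0,-0.1848],[0,0,0],[0,0,0],[0,0,0],[0,0,0],[0,0,0],[0,0,0]],"claw":[1,1,1,1,1,1,1,1]}'
python3 - <<'E'
from bench import robot
from h import *
snap(robot,"side",16)
o=robot.get_obs();print(o["time"],o["tool_pos"],o["ee_rot"],o["wrist_force"])
crop("pics/side16.png",180,200,170,140,4,"pics/c26.png")
E
```

```text
time: 28.5
tool_pos: [0.5017, 0.1467, 0.0648]
ee_rot: [-3.141, -0.002, -0.224]
wrist_force: [0.8, 0.4, 0.5]
width: 0.0006
time: 29.5
tool_pos: [0.5017, 0.1466, 0.0649]
ee_rot: [3.14, -0.001, 1.254]
wrist_force: [0.4, -0.3, -0.0]
width: 0.0006
time: 30.5
tool_pos: [0.5007, 0.1465, 0.0328]
ee_rot: [-3.141, 0.0, 1.617]
wrist_force: [-0.0, 0.3, 0.1]
width: 0.0009
30.55 [0.50096478 0.14650606 0.03322097] [-3.14134354e+00  5.00976775e-05  1.61747297e+00] [-0.29603169  1.5457817   0.0306299 ]
```

View pics/c26.png

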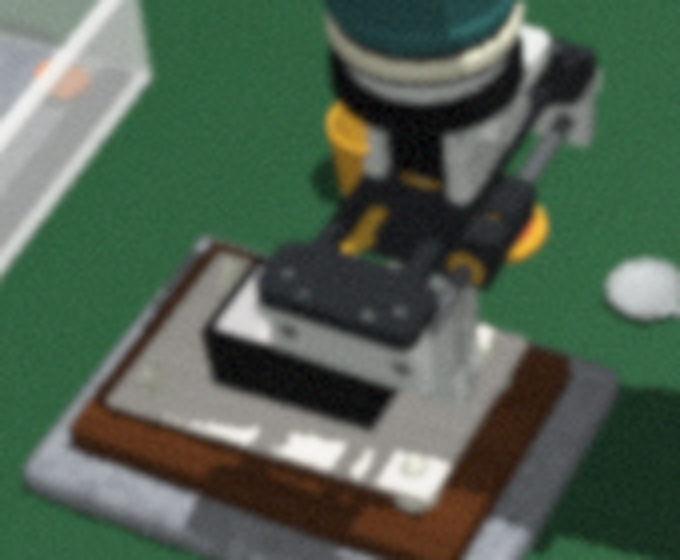

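```bash
python3 -m handwheel '{"delta_pos":[[0,0,2],[0,0,2],[0,0,1],[0,0,1],[0,0,1],[0,0,1],[0,0,1],[0,0,1]],"rotation":[[0,0,0],[0,0,0],[0,0,0],[0,0,0],[0,0,0],[0,0,0],[0,0,0],[0,0,0]],"claw":[1,1,1,1,1,1,1,1]}'
```

```text
time: 31.55
tool_pos: [0.5006, 0.1465, 0.0237]
ee_rot: [-3.141, 0.0, 1.618]
wrist_force: [-2.4, 0.0, 4.4]
width: 0.0007
```

```bash
python3 -m handwheel '{"delta_pos":[[0,0,1],[0,0,1],[0,0,1],[0,0,1],[0,0,0.5],[0,0,0.5],[0,0,0],[0,0,0]],"rotation":[[0,0,0],[0,0,0],[0,0,0],[0,0,0],[0,0,0],[0,0,0],[0,0,0],[0,0,0]],"claw":[1,1,1,1,1,1,1,1]}'
```

```text
time: 32.55
tool_pos: [0.4999, 0.1465, 0.0194]
ee_rot: [-3.139, 0.0, 1.618]
wrist_force: [-6.5, -0.9, 9.2]
width: 0.0004
```

```bash
python3 -m handwheel '{"delta_pos":[[0,-0.5,1],[0,-0.5,1],[0,0,1],[0,0,1],[0,0,0.5],[0,0,0.5],[0,0,0],[0,0,0]],"rotation":[[0,0,0],[0,0,0],[0,0,0],[0,0,0],[0,0,0],[0,0,0],[0,0,0],[0,0,0]],"claw":[1,1,1,1,1,1,1,1]}'
python3 - <<'E'
from bench import robot
from h import *
snap(robot,"side",17)
crop("pics/side17.png",180,200,170,140,4,"pics/c27.png")
E
```

```text
time: 33.55
tool_pos: [0.4997, 0.1466, 0.0157]
ee_rot: [-3.141, -0.0, 1.618]
wrist_force: [-8.0, -0.5, 12.1]
width: 0.0005
```

View pics/c27.png

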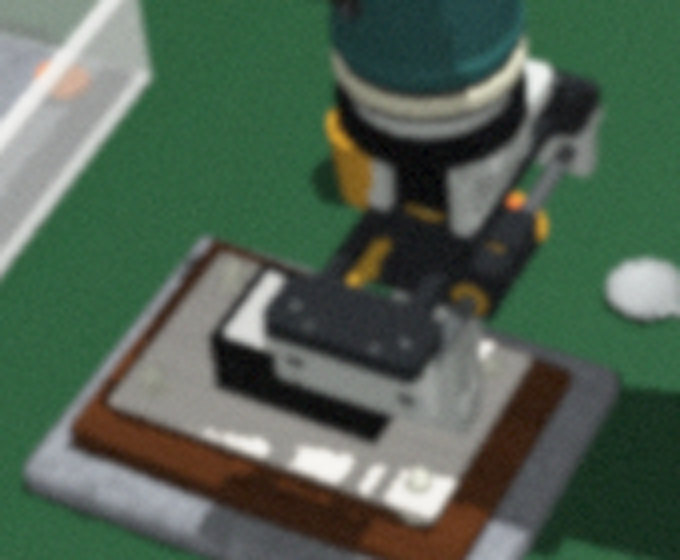

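```bash
python3 -m handwheel '{"delta_pos":[[0,-0.5,1],[0,-0.5,1],[0,-0.5,1],[0,0,1],[0,0,0.5],[0,0,0],[0,0,0],[0,0,0]],"rotation":[[0,0,0],[0,0,0],[0,0,0],[0,0,0],[0,0,0],[0,0,0],[0,0,0],[0,0,0]],"claw":[1,1,1,1,1,1,1,1]}'
```

```text
time: 34.6
tool_pos: [0.4999, 0.1467, 0.0112]
ee_rot: [3.138, -0.0, 1.618]
wrist_force: [-3.8, 0.0, 10.2]
width: 0.0005
```

```bash
python3 -m handwheel '{"delta_pos":[[0,0,1],[0,0,1],[0,0,1],[0,0,0.5],[0,0,0.5],[0,0,0],[0,0,0],[0,0,0]],"rotation":[[0,0,0],[0,0,0],[0,0,0],[0,0,0],[0,0,0],[0,0,0],[0,0,0],[0,0,0]],"claw":[1,1,1,1,1,1,1,1]}'
```

```text
time: 35.6
tool_pos: [0.4994, 0.1467, 0.0082]
ee_rot: [3.139, -0.0, 1.618]
wrist_force: [-6.1, -1.4, 15.1]
width: 0.0004
```

```bash
python3 -m handwheel '{"delta_pos":[[0,0,1],[0,0,1],[0,0,1],[0,0,0.5],[0,0,0],[0,0,0],[0,0,0],[0,0,0]],"rotation":[[0,0,0],[0,0,0],[0,0,0],[0,0,0],[0,0,0],[0,0,0],[0,0,0],[0,0,0]],"claw":[1,1,1,1,1,1,1,1]}'
```

```text
time: 36.6
tool_pos: [0.4991, 0.1467, 0.0055]
ee_rot: [3.14, -0.0, 1.618]
wrist_force: [-9.6, -0.8, 19.6]
width: 0.0003
```

```bash
python3 -m handwheel '{"delta_pos":[[0,0,0.5],[0,0,0.5],[0,0,0.5],[0,0,0],[0,0,-20],[0,0,-30],[0,0,-40],[0,0,-40]],"rotation":[[0,0,0],[0,0,0],[0,0,0],[0,0,0],[0,0,0],[0,0,0],[0,0,0],[0,0,0]],"claw":[1,1,1,1,1,1,1,1]}'
python3 - <<'E'
from bench import robot
from h import *
snap(robot,"side",18);snap(robot,"scene",18);snap(robot,"wrist",18)
o=robot.get_obs();print(o["time"],o["tool_pos"],o["ee_rot"],o["wrist_force"])
crop("pics/side18.png",180,230,170,120,4,"pics/c28.png");crop("pics/scene18.png",260,250,180,170,4,"pics/c29.png")
E
```

```text
time: 37.6
tool_pos: [0.4988, 0.1464, 0.1305]
ee_rot: [3.141, 0.0, 1.618]
wrist_force: [1.0, 0.5, -0.4]
width: 0.0004
37.75 [0.50076397 0.14674457 0.13235365] [ 3.13483509e+00 -7.18871463e-04  1.61757017e+00] [-0.0932273   0.55912887 -0.74658182]
```

View pics/c28.png

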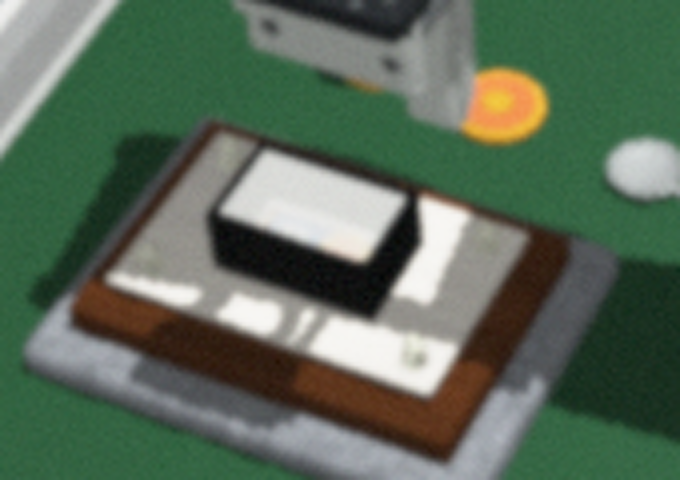

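View pics/c29.png

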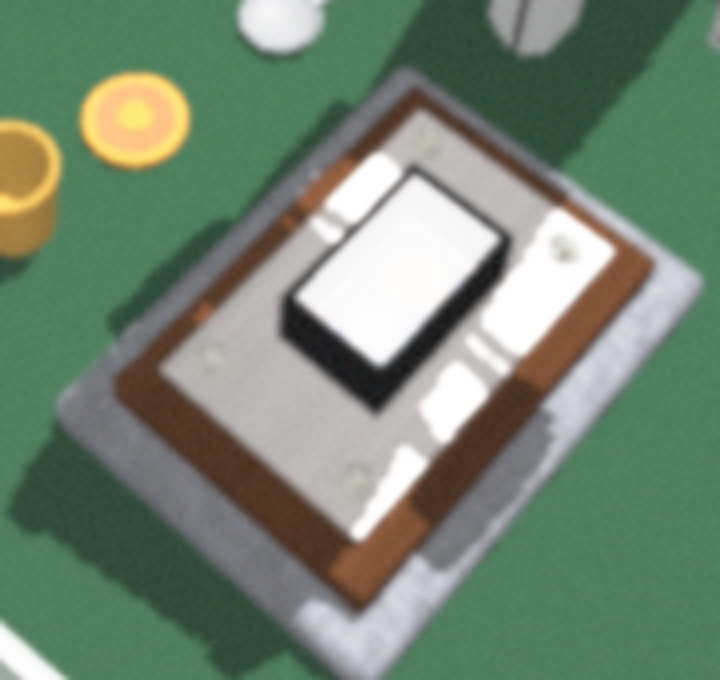

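View pics/wrist18.png

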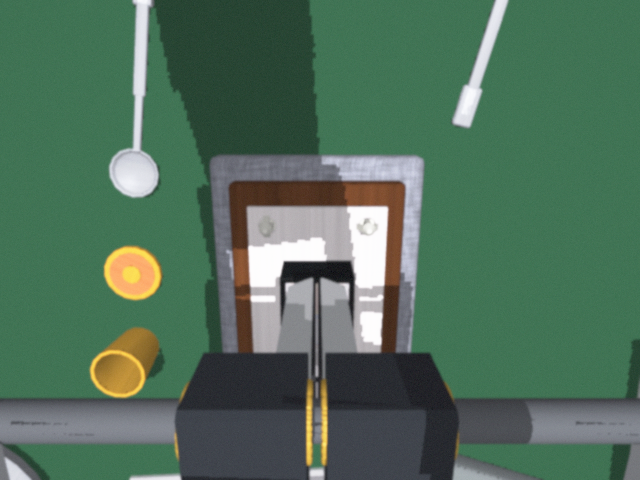

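Run:
```python
from h import *
S,D=load("pics/scene18.npz"),load("pics/side18.npz")
inv=lambda U,x,y,k:((U-[x,y]+.5)*k-.5).round(0).tolist()
C=np.array([[80,50,0],[80,-50,0],[-80,-50,0],[-80,50,0]])/1e3
B=np.array([[95,65,0],[95,-65,0],[-95,-65,0],[-95,65,0]])/1e3
M=Ro.from_euler("z",.0475).as_matrix()
for z in(.048,.0575):
  P=C@M.T+[.5646,.1497,z]
  print(z,"scene",inv(proj(S,P),260,250,4),"side",inv(proj(D,P),180,230,4))
P=B@M.T+[.5646,.1497,.038]; print("plinth top scene",inv(proj(S,P),260,250,4),"side",inv(proj(D,P),180,230,4))
crop("pics/side18.png",190,240,80,70,9,"pics/c30.png");crop("pics/side18.png",250,270,90,65,8,"pics/c31.png")
```

```text
0.048 scene [[362.0, 530.0], [163.0, 359.0], [422.0, 102.0], [615.0, 241.0]] side [[106.0, 276.0], [219.0, 130.0], [527.0, 231.0], [429.0, 391.0]]
0.0575 scene [[364.0, 520.0], [163.0, 349.0], [423.0, 89.0], [619.0, 230.0]] side [[103.0, 262.0], [217.0, 115.0], [527.0, 217.0], [428.0, 377.0]]
plinth top scene [[366.0, 597.0], [110.0, 373.0], [414.0, 74.0], [662.0, 251.0]] side [[62.0, 304.0], [209.0, 115.0], [572.0, 233.0], [446.0, 443.0]]
```

View pics/c30.png

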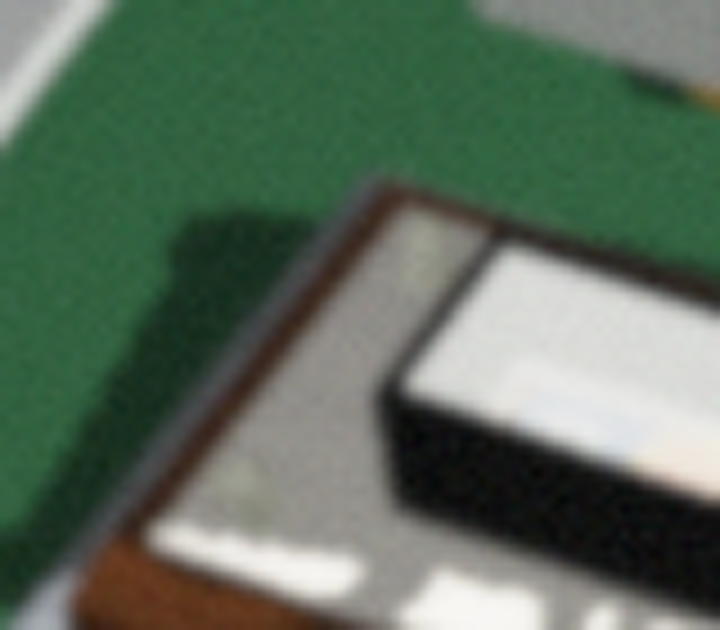

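View pics/c31.png

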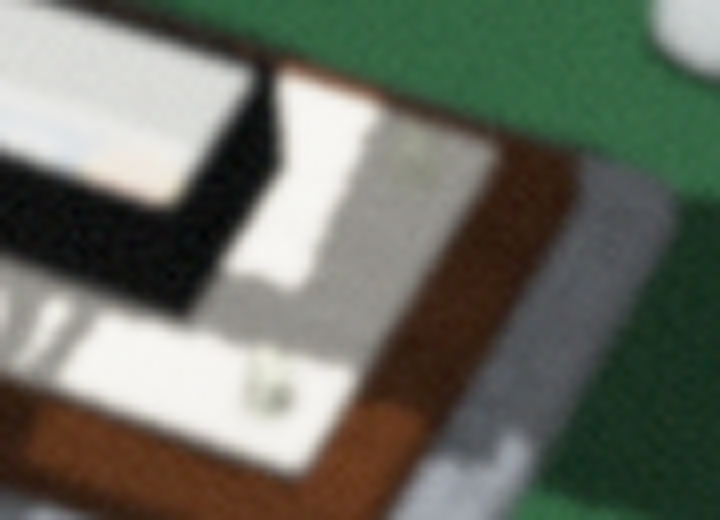

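```bash
python3 -c "
from bench import robot
o=robot.get_obs();print(o['time'],o['tool_pos'],o['wrist_force']);print(robot.close_job())"
```

```text
37.75 [0.50076397 0.14674457 0.13235365] [-0.0932273   0.55912887 -0.74658182]
the job is handed in; nothing more can be done
None
```

I put the cover on the case and pressed it down at both ends until the posts clicked. I then backed the arm off and handed the job in at 37.75 s; no verdict was given.

**How it went**
- **Gripping:** My first two grips closed on nothing, because the real fingertips sit about 30 mm above the reported tool point. I allowed for that, gripped the hood at the third try, and the cover did not move in the meantime.
- **Placing:** I lined the holes up over the posts with the wrist camera and let the cover down. A picture showed all four posts up through their holes.
- **Pressing:** I pressed between the two posts at the +x end, then at the -x end. The force fell or levelled off part-way at both ends, as at a click. The highest wrist force I read was about 21 N at the +x end and about 22 N at the -x end, where 10 N of that was sideways. I read the force only about once a second, so short peaks between readings are not covered.

**Last checks**
- The plate corners I could see in the side and scene pictures match a plate resting on its seats to within about 1–2 mm, relative to the plinth, and show it level.
- The wings look sprung out on the posts I could see clearly. The post at -x, -y was judged mainly by its corner height.
- The scene view sits about 2–3 pixels off from the calibration. The plinth shows the same shift, so I took it as calibration error.
- The arm is clear at a tool height of 0.13 m with no contact force. The beaker, medallion and spoon look unmoved. I did not measure any of the goods again, and the fork and goblet were not checked at the end beyond part of the fork in one picture.

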